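# Rebuild the rotary grater

## Robot

A 6-joint arm with a two-finger parallel gripper is mounted at the origin on the work surface. World frame = base frame: x ahead of the robot, y to its left, z up, the work surface at z = 0. Lengths are in m, angles in degrees, forces in N, time in s.
With the tool pointing down it reaches from about 0.425 to 0.95 m from the base axis. Payload 3.5 kg.
Tool frame: the origin (TCP) lies on the centre line of the jaws, within the pads' length; the fingertips stand 8 mm ahead of it and the grasp point (between the pads) lies 11 mm behind it; z points along the fingers, y is the direction in which the jaws open and shut (so a half turn about z gives the same grasp; the last joint's range is limited). The gripper opens to 85 mm and grips with 20 to 120 N. Pads are 22 mm wide; open, the fingers measure 114 mm over their backs; the gripper's body (76 mm by 85 mm) begins 54 mm behind the grasp point. The pads swing forward as they close: fully open they stand 13 mm farther back than shut.
Start: joints at [58.614, 16.404, 90.338, -0, 73.258, -8.594], TCP at [0.261, 0.622, 0.21] pointing down, gripper open.
Joint ranges: [-158.93, 158.93], [-51.34, 127.21], [12.03, 142.37], [-87.48, 267.48], [13.55, 161.25], [-162.69, 162.69]. Speed limits (degrees/s): [159.86, 159.86, 180, 180, 180, 180].

## Interface

Orientations are given as [roll, pitch, yaw] about the fixed x, y, z axes, in that order (R = Rz(yaw) Ry(pitch) Rx(roll)).
In Python, from station import readout, eyes, order gives the robot as it stands.
- The arm moves only by the shell command python3 -m inch 'ROWS' [FORCE]. ROWS is JSON, a list of rows, each a list of 7 numbers: the turn, a rotation vector about the tool's x, y, z in units of 6 degrees (1.0 is 6 degrees), then the shift along the tool's x, y, z in units of 0.04 m (1.0 is 0.04 m), then the opening, from 0 (shut) to 1 (fully open). In form: [[wx, wy, wz, x, y, z, jaw], ...]. A call has 1 to 10 rows; each row shifts and turns the commanded pose from where the row before left it, along the tool's axes as they then stand; what a row does not reach is not made up. A row lasts 1/8 s, in which the tool goes at most 62.5 mm and 10.7 degrees, less where a joint would pass 70% of its speed; a pose out of reach is approached as far as the arm can. A call with a number of a shift or a turn outside -1 to 1 is refused whole. A call with a gripper value outside its range is refused whole. The fingers move at their own pace and stop on an object; FORCE is the grip in N (left out, the last holds). Time passes only in rows, so rows that do not move let the fingers close. It gives the time, the measured TCP pose, the force and the opening at its end, in the units of the state.
- readout.observe(): the state, without advancing time (a new reading comes with each control period).
- eyes.grab_frame(name): name is "scene" or "top" or "wrist"; returns the picture (480x640x3 uint8, blue, green, red); there is no depth.
- eyes.calibration(name): a dict with "K" (3x3 intrinsics, pixels), "rvec" (rotation vector, rad) and "tvec" (3), from world to camera coordinates, as OpenCV has them; the wrist camera has in their place "T_tool_cam" (4x4, takes a point from camera to tool coordinates, whose origin is the TCP and whose axes are the flange's). Camera axes: x right, y down, z forward; pixel columns grow to the right and rows downward; lengths in m; the calibration is good to about 2 mm. The wrist camera is an equidistant fisheye: a pixel r from the principal point sees the ray r / f radians off the axis. A picture is of the moment at which its call begins: read the wrist's pose just before it. calibration takes no time and is no camera call.
- order.hand_in(): hands the job in, once; it reports no verdict.
Trained networks look in the newest picture that a camera, given by its name, has taken for a name from the list of things; names that differ only in an ending like _2 or _b are one class to them, and where a whole thing is asked for, a point or a joint stands for the part that bears it (a point fixed in the world has none). Each returns a list of dicts, best first, with "p" (0 to 1); they miss things now and then, are a little off and sometimes report something else, mostly with a low value. They report only what shows in the picture. A call takes as long as a camera call. They do not tell look-alikes from the thing itself.
- eyes.silhouettes(camera, query): "mask" (480x640 bool, what is visible of it).
- eyes.tip_of(camera, query): "point" ([x, y, z] in m, in world coordinates, good to about 4 mm: a listed point, or the origin of a listed thing).
The state is a dict: "time": time; "joint_pos": joint angles; "dq": joint speeds; "effort": joint torques, N m; "ee_pos": TCP position; "orientation": TCP orientation; "ft_force": force on the tool from outside, world axes, zero at the start; "torque": the same for the moment, N m; "opening": opening from 0.0 (shut) to 1.0 (fully open).
Only numpy, scipy, OpenCV 4.12 (cv2) and the standard library are available. Lean on these libraries where they do the work, as an engineer would, in place of code of your own. Each camera call takes 0.05 s, during which the arm holds its last target.

## Task

The hand grater has been washed and its loose parts are draining in the wicker-effect tray: put it back together. Slide the steel grating drum onto the grater's horizontal shaft first, then the orange spacer ring, then the white end cap, each pushed fully home against the one before so that no gaps are left, and let go of them. Feel your way: push gently (well under 35 N), because the shaft floats on a spring and sinks as it is loaded, and leave the other kitchen things where they stand.

Things in the scene. Friction and masses are not known exactly. Their poses are not given: they have to be found in the camera images.
- grater: Rotary grater, sage green, fixed foot 130 (x) x 200 (y) x 18 mm, origin on the counter under its upright column (42 mm thick), z up. On the column floats a green head block (42 x 36 x 36 mm) with a horizontal steel shaft, 12 mm diameter, along the grater's own -y at x = 0, from the shoulder at y = -20 mm to its end at y = -104 mm; the last 6 mm taper to 5 mm. A crank hangs on the +y side.
- shaft_limit (a point): Fixed mark, not on the shaft: the highest place that the shaft end's centre could take, 195 mm above the counter; axes as the grater's. The head and shaft float on a spring of 200 N/m (5 mm down per newton), up and down only. Unloaded the shaft is 0 to 45 mm below this mark (column set differently each time, not reported) and sinks with each part's weight. Find it by shut fingers lowered gently on it, or by looking.
- drum_center (a point): Centre of the steel grating drum: a cylinder with rows of dark teeth, 50 mm in diameter, 40 mm long along its own y, bore 16 mm right through along y; 0.25 kg, times 0.7 to 1.4. Goes on first. Home: against the shoulder, its centre at y = -40 mm in the grater's frame. On the shaft it hangs with its axis about 2 mm below the shaft's.
- spacer_center (a point): Centre of the orange spacer ring: 44 mm in diameter, 22 mm long along its own y, bore 16 mm right through along y; about 0.10 kg, varying by 0.7 to 1.4 times. Goes on second. Home: centre at y = -71 mm in the grater's frame. On the shaft it hangs about 2 mm below the shaft axis.
- cap_center (a point): Centre of the white end cap with a black band: 40 mm in diameter, 34 mm long along its own y, 0.07 kg. Blind bore 15 mm in diameter, 26 mm deep, open at its own +y end (this end goes onto the shaft; in the tray it already faces roughly the right way); -y end closed. Goes on last. Home: its rim touches the spacer, centre at y = -99 mm in the grater's frame; it hangs 1.5 mm below the shaft axis.
- tray: Brown wicker-effect plastic tray, fixed, 130 mm (x) by 300 mm (y), walls 22 mm high; origin under its centre. The three parts lie in a row about 80 mm apart, in any order, on their sides on two white rails along the tray's y (20 mm apart, tops 27 mm above the counter), their axes along the tray's y; centres above the counter: drum 50, spacer 47, cap 45 mm. Both sides are free for fingers.
- kettle: Bystander: chrome kettle, 160 mm across, 175 mm high, black handle. Origin under its base.
- mug: Bystander: orange ceramic mug, 82 mm across, 92 mm high. Origin under its base.
- tumbler: Bystander: glass tumbler, 72 mm across, 110 mm high. Origin under its base.
- strainer: Bystander: steel tea strainer, 72 mm bowl, 30 mm high, with a handle. Origin under its bowl.
- bamboo_box: Bystander: small lidded bamboo box, 114 x 154 x 83 mm. Origin under its base.
Not all that is in view belongs to the job. Of the things that look like the part that bears spacer_center, the larger one is meant. What is shaped like the grater but pink is not meant.

How it is judged:
By the outcome, as a careful person would: the job done as asked, in the order asked, and still so for the second after the job is handed in, with the robot touching nothing.
It also fails if it takes over 72 s, if anything falls off the work surface, if the arm or the gripper's body presses on something with over 40 N, if the wrist force passes 120 N, or if a joint passes its speed limit or range.

## Working session

There is one attempt and no reset: what is moved stays moved. The work goes in short steps, Python scripts to look and compute and a shell command to move; the robot and the scene stay as the last step left them, time stands still between calls to the robot, and variables do not carry over. Pictures are saved under pics/ and viewed, and the job is handed in when it is done.

```bash
ls; mkdir -p pics; python3 - <<'E'
from station import readout, eyes, order
import cv2
print(readout.observe())
for n in ("scene","top","wrist"):
    cv2.imwrite(f"pics/{n}0.png",eyes.grab_frame(n)); print(n,eyes.calibration(n))
    for q in ("grater","shaft_limit","drum_center","spacer_center","cap_center","tray"):
        print(q,[(d["p"],[round(float(v),3) for v in d["point"]]) for d in eyes.tip_of(n,q)][:3])
E
```

```text
pics
{'time': 0.0, 'joint_pos': array([ 5.86133168e+01,  1.64543800e+01,  9.04226824e+01, -5.07091502e-04,
        7.32575930e+01, -8.59415881e+00]), 'dq': array([-0.09071933,  0.02421843, -0.04647344,  0.02405673, -0.05692394,
       -0.06210679]), 'effort': array([ 8.76889976e-05, -4.05957699e+01, -2.92638570e+01, -8.91631430e-05,
        5.60696237e-03, -9.05798103e-07]), 'ee_pos': array([0.26109403, 0.62169614, 0.20813748]), 'orientation': array([-1.79866784e+02, -1.96423306e-02,  1.57207599e+02]), 'ft_force': array([-0.51943691,  0.04829812, -0.05826678]), 'torque': array([ 0.05710204, -0.00265565, -0.01920412]), 'opening': 0.998846035799195}
scene {'K': array([[527.39255996,   0.        , 311.09639585],
       [  0.        , 527.39255996, 237.23880302],
       [  0.        ,   0.        ,   1.        ]]), 'rvec': array([ 1.88466312,  1.2989829 , -0.66026186]), 'tvec': array([-0.30482459, -0.14074627,  1.48558253])}
grater [(0.61, [0.509, 0.304, -0.0]), (0.56, [0.231, 0.319, -0.001])]
shaft_limit [(0.95, [0.245, 0.219, 0.191]), (0.69, [0.495, 0.199, 0.194])]
drum_center [(0.84, 
[... 925 characters left out ...]
371.64829954,   0.        , 311.90737589],
       [  0.        , 371.64829954, 236.57318058],
       [  0.        ,   0.        ,   1.        ]]), 'T_tool_cam': array([[-4.94013946e-04, -9.54916972e-01, -2.96872586e-01,
         7.53990690e-02],
       [ 9.99999600e-01, -6.92957468e-04,  5.64899244e-04,
        -2.52153479e-04],
       [-7.45151951e-04, -2.96872188e-01,  9.54916933e-01,
        -1.65232133e-01],
       [ 0.00000000e+00,  0.00000000e+00,  0.00000000e+00,
         1.00000000e+00]])}
grater [(0.55, [0.235, 0.324, -0.002])]
shaft_limit [(0.2, [0.487, -0.141, 0.049])]
drum_center [(0.61, [0.488, -0.139, 0.051])]
spacer_center []
cap_center []
tray [(0.76, [0.504, -0.21, -0.002])]
```

View pics/scene0.png

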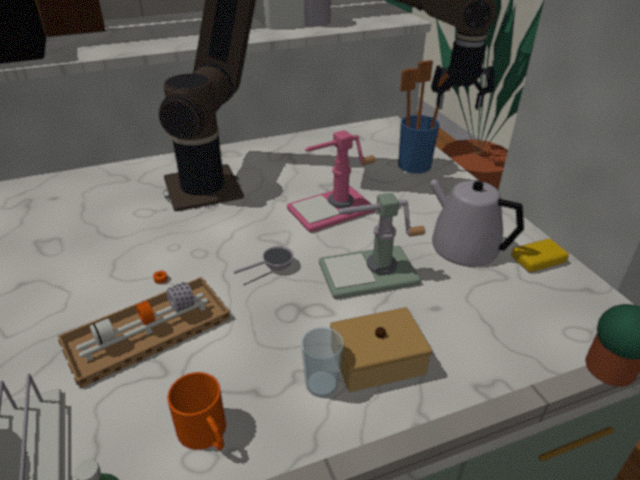

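View pics/top0.png

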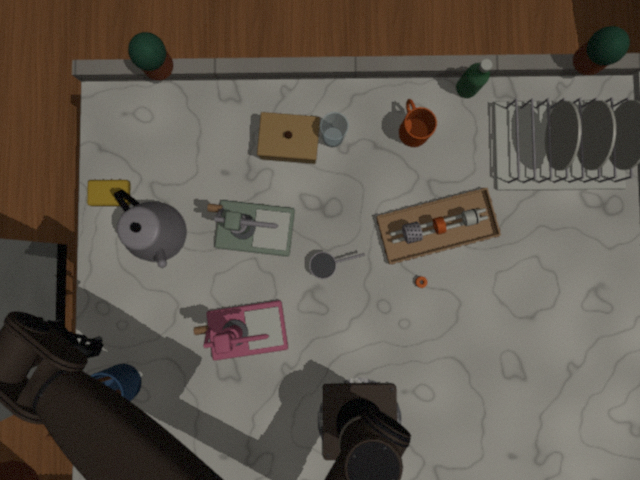

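View pics/wrist0.png

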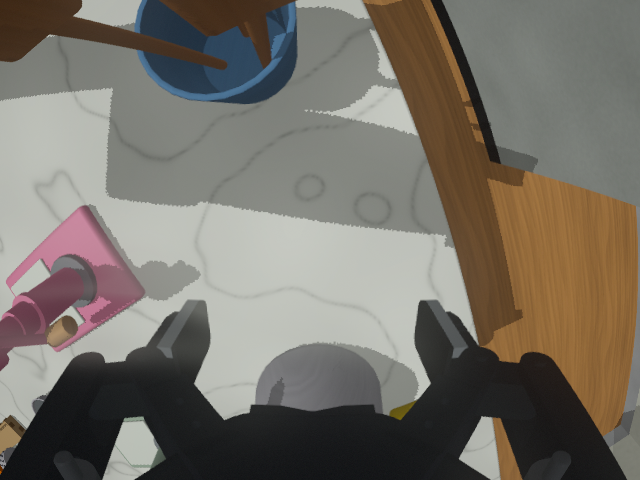

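```bash
cat > h.py <<'E'
from station import readout, eyes, order
import numpy as np, cv2
from scipy.spatial.transform import Rotation as R
def pose():
    s=readout.observe(); return np.array(s["ee_pos"]),R.from_euler("xyz",s["orientation"],degrees=True),s
def go(t,rpy,n=0,p=None,r=None):
    if p is None: p,r,_=pose()
    t=np.array(t,float); g=R.from_euler("xyz",rpy,degrees=True)
    rv=(r.inv()*g).as_rotvec(degrees=True)
    print("total turn",np.round(rv/6,2),"shift",np.round(r.inv().apply(t-p)/.04,2))
    n=n or int(np.ceil(max(np.abs(rv).max()/6,np.abs(t-p).max()/.036,1)))
    rr=r
    for i in range(n):
        sh=rr.inv().apply((t-p)/n)/.04
        print(i,np.round(np.r_[rv/6/n,sh],2).tolist()); rr=rr*R.from_rotvec(rv/n,degrees=True)
def wray(px,p,r):
    c=eyes.calibration("wrist");K=c["K"];T=c["T_tool_cam"]
    d=np.array([px[0]-K[0,2],px[1]-K[1,2]]);n=np.hypot(*d);th=n/K[0,0]
    v=np.r_[np.sin(th)*d/max(n,1e-9),np.cos(th)]
    return p+r.apply(T[:3,3]),r.apply(T[:3,:3]@v)
def wproj(P,p,r):
    c=eyes.calibration("wrist");K=c["K"];T=c["T_tool_cam"]
    q=T[:3,:3].T@(r.inv().apply(np.array(P)-p)-T[:3,3]); n=np.hypot(q[0],q[1]);th=np.arctan2(n,q[2])
    return K[:2,2]+K[0,0]*th*q[:2]/max(n,1e-9)
def fray(cam,px):
    c=eyes.calibration(cam);Rm=cv2.Rodrigues(c["rvec"])[0];o=-Rm.T@c["tvec"]
    return o,Rm.T@np.linalg.solve(c["K"],np.r_[px,1])
def fproj(cam,P):
    c=eyes.calibration(cam);return cv2.projectPoints(np.array([P],float),c["rvec"],c["tvec"],c["K"],None)[0].ravel()
def tri(rays):
    A=np.zeros((3,3));b=np.zeros(3)
    for o,d in rays:
        d=d/np.linalg.norm(d);M=np.eye(3)-np.outer(d,d);A+=M;b+=M@o
    x=np.linalg.solve(A,b); return x,[np.linalg.norm(np.cross(x-o,d/np.linalg.norm(d))) for o,d in rays]
def snap(cam,name):
    p,r,s=pose(); im=eyes.grab_frame(cam); cv2.imwrite("pics/"+name,im); return im,p,r
E
python3 - <<'E'
from h import *
for n,(x,y,w,h) in {"scene":(300,160,140,150),"top":(190,180,120,100)}.items():
    im=cv2.imread(f"pics/{n}0.png")[y:y+h,x:x+w]; cv2.imwrite(f"pics/{n}z.png",cv2.resize(im,None,fx=4,fy=4,interpolation=cv2.INTER_CUBIC))
go([0.48,0.17,0.36],[180,0,84.7])
E
```

```text
total turn [-0.   -0.   12.08] shift [-9.42 -8.31 -3.76]
0 [-0.0, -0.0, 0.93, -0.72, -0.64, -0.29]
1 [-0.0, -0.0, 0.93, -0.78, -0.57, -0.29]
2 [-0.0, -0.0, 0.93, -0.83, -0.49, -0.29]
3 [-0.0, -0.0, 0.93, -0.88, -0.4, -0.29]
4 [-0.0, -0.0, 0.93, -0.91, -0.32, -0.29]
5 [-0.0, -0.0, 0.93, -0.94, -0.23, -0.29]
6 [-0.0, -0.0, 0.93, -0.96, -0.13, -0.29]
7 [-0.0, -0.0, 0.93, -0.97, -0.04, -0.29]
8 [-0.0, -0.0, 0.93, -0.96, 0.05, -0.29]
9 [-0.0, -0.0, 0.93, -0.95, 0.15, -0.29]
10 [-0.0, -0.0, 0.93, -0.94, 0.24, -0.29]
11 [-0.0, -0.0, 0.93, -0.91, 0.33, -0.29]
12 [-0.0, -0.0, 0.93, -0.87, 0.42, -0.29]
```

View pics/scenez.png

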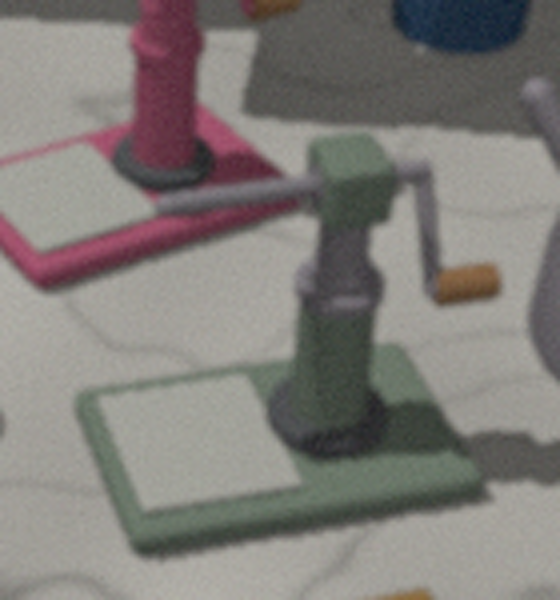

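View pics/topz.png

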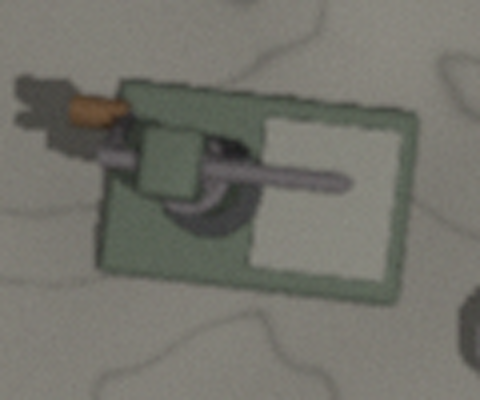

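```bash
python3 - <<'E'
from h import *
def z(cam,x,y,x0,y0): return fray(cam,[x0+(x-1.5)/4,y0+(y-1.5)/4])
print(tri([z("scene",157,205,300,160),z("top",352,183,190,180)]))
# foot corners in top at z=.018
for c in [(122,82),(417,113),(397,302),(100,270)]:
    o,d=z("top",*c,190,180); print(np.round(o+d*(.018-o[2])/d[2],4))
E
python3 -m inch '[[0,0,0.93,-0.72,-0.64,-0.6,1],[0,0,0.93,-0.78,-0.57,-0.6,1],[0,0,0.93,-0.83,-0.49,-0.6,1],[0,0,0.93,-0.88,-0.4,-0.6,1],[0,0,0.93,-0.91,-0.32,-0.6,1],[0,0,0.93,-0.94,-0.23,-0.4,1],[0,0,0.93,-0.96,-0.13,-0.3,1],[0,0,0.93,-0.97,-0.04,-0.1,1],[0,0,0.93,-0.96,0.05,0,1],[0,0,0.93,-0.95,0.15,0,1]]' 40
```

```text
(array([0.49637982, 0.19805254, 0.179984  ]), [np.float64(7.746646156133267e-05), np.float64(7.746646156144088e-05)])
[0.5776 0.3617 0.018 ]
[0.5555 0.1667 0.018 ]
[0.4311 0.1803 0.018 ]
[0.4534 0.3756 0.018 ]
time: 2.3
ee_pos: [0.4293, 0.2731, 0.3619]
orientation: [180.0, -0.0, 101.2]
ft_force: [0.0, -0.3, -0.6]
opening: 0.999
```

```bash
python3 - <<'E'
from h import *
go([0.493,0.17,0.31],[180,0,83.5])
E
```

```text
total turn [ 0.01 -0.    2.95] shift [-2.84  1.06  1.3 ]
0 [0.0, -0.0, 0.98, -0.95, 0.35, 0.43]
1 [0.0, -0.0, 0.98, -0.9, 0.45, 0.43]
2 [0.0, -0.0, 0.98, -0.85, 0.54, 0.43]
```

```bash
python3 -m inch '[[0,0,0.98,-0.95,0.35,0.43,1],[0,0,0.98,-0.9,0.45,0.43,1],[0,0,0.98,-0.85,0.54,0.43,1],[0,0,0,0,0,0,1],[0,0,0,0,0,0,1]]'
python3 - <<'E'
from h import *
im,p,r=snap("wrist","w1.png"); print(p,r.as_euler("xyz",degrees=True)); np.savez("w1",p=p,r=r.as_quat())
for q in ("grater","shaft_limit","drum_center","spacer_center","cap_center"): print(q,[(d["p"],np.round(d["point"],4)) for d in eyes.tip_of("wrist",q)][:3])
E
```

```text
time: 2.92
ee_pos: [0.4929, 0.1719, 0.3104]
orientation: [180.0, -0.0, 83.8]
ft_force: [-0.3, 0.3, -0.4]
opening: 0.999
[0.49287059 0.17185164 0.31039247] [ 1.79982955e+02 -3.33539854e-02  8.37927997e+01]
grater [(0.72, array([ 5.081e-01,  3.003e-01, -5.000e-04]))]
shaft_limit [(0.97, array([0.4905, 0.1971, 0.1963])), (0.79, array([0.2418, 0.2154, 0.1928])), (0.27, array([ 0.4896, -0.1378,  0.0472]))]
drum_center [(0.66, array([ 0.4901, -0.1409,  0.0511]))]
spacer_center [(0.64, array([ 0.361 , -0.1652,  0.0073])), (0.46, array([0.4047, 0.0937, 0.001 ]))]
cap_center []
```

View pics/w1.png

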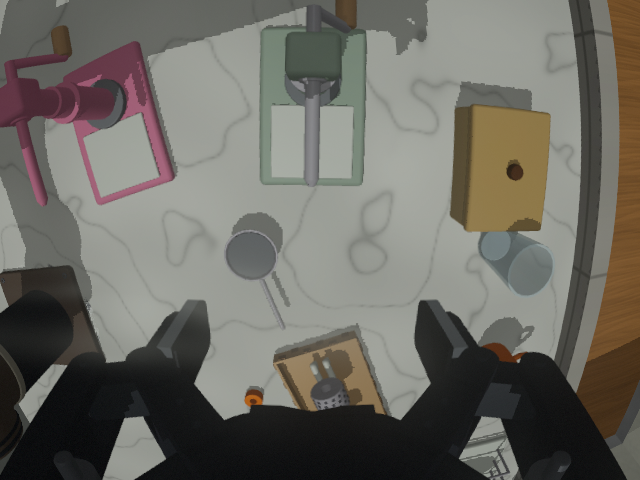

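```bash
python3 - <<'E'
from h import *
im=cv2.imread("pics/w1.png")[20:200,250:380]; cv2.imwrite("pics/w1z.png",cv2.resize(im,None,fx=3.3,fy=3.3,interpolation=cv2.INTER_CUBIC))
f=np.load("w1.npz");p=f["p"];r=R.from_quat(f["r"])
def z(cam,x,y,x0,y0): return fray(cam,[x0+(x-1.5)/4,y0+(y-1.5)/4])
a=[z("scene",157,205,300,160),z("top",352,183,190,180),wray([312,184.5],p,r)]
print(tri(a)); print(tri(a[::2])); print(tri(a[1:]))
go([0.488,-0.139,0.16],[180,0,103.5])
E
```

```text
(array([0.496256  , 0.19849396, 0.1796023 ]), [np.float64(0.0003204260495637848), np.float64(0.0005023609578157875), np.float64(0.0007100791501939474)])
(array([0.49608865, 0.19877967, 0.1795222 ]), [np.float64(0.00047365348964482196), np.float64(0.0004736534896447435)])
(array([0.49649075, 0.19841706, 0.1753192 ]), [np.float64(0.0002615379861231699), np.float64(0.00026153798612309014)])
total turn [ 0.01 -0.   -3.27] shift [-7.75  0.71  3.76]
0 [0.0, -0.0, -0.36, -0.86, 0.08, 0.42]
1 [0.0, -0.0, -0.36, -0.86, 0.05, 0.42]
2 [0.0, -0.0, -0.36, -0.86, 0.01, 0.42]
3 [0.0, -0.0, -0.36, -0.86, -0.02, 0.42]
4 [0.0, -0.0, -0.36, -0.86, -0.05, 0.42]
5 [0.0, -0.0, -0.36, -0.86, -0.09, 0.42]
6 [0.0, -0.0, -0.36, -0.86, -0.12, 0.42]
7 [0.0, -0.0, -0.36, -0.85, -0.15, 0.42]
8 [0.0, -0.0, -0.36, -0.85, -0.18, 0.42]
```

View pics/w1z.png

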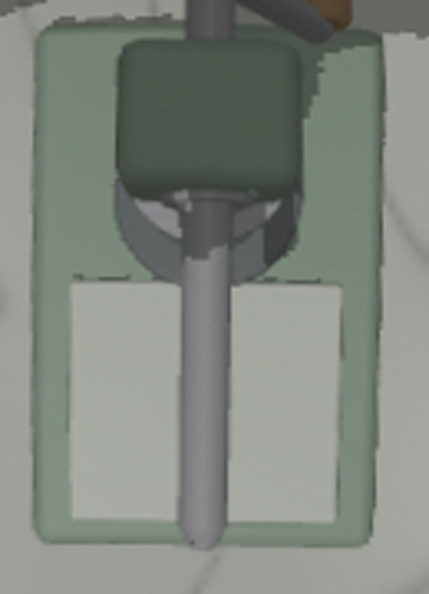

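```bash
python3 -m inch '[[0,0,-0.36,-0.9,0.08,0,1],[0,0,-0.36,-0.9,0.05,0.2,1],[0,0,-0.36,-0.9,0.01,0.4,1],[0,0,-0.36,-0.9,-0.02,0.5,1],[0,0,-0.36,-0.9,-0.05,0.6,1],[0,0,-0.36,-0.85,-0.09,0.6,1],[0,0,-0.36,-0.85,-0.12,0.6,1],[0,0,-0.36,-0.8,-0.15,0.5,1],[0,0,-0.36,-0.8,-0.18,0.3,1],[0,0,0,0,0,0,1]]' 40
python3 - <<'E'
from h import *
im,p,r=snap("wrist","w2.png"); print(p,r.as_euler("xyz",degrees=True)); np.savez("w2",p=p,r=r.as_quat())
for q in ("drum_center","spacer_center","cap_center","tray"): print(q,[(d["p"],np.round(d["point"],4)) for d in eyes.tip_of("wrist",q)][:3])
E
```

```text
time: 4.47
ee_pos: [0.4855, -0.1434, 0.161]
orientation: [-179.9, -0.1, 103.1]
ft_force: [-0.2, 0.0, 0.6]
opening: 1.002
[ 0.48554299 -0.1434234   0.16098934] [-1.79912420e+02 -7.27087169e-02  1.03061761e+02]
drum_center [(0.61, array([ 0.4871, -0.141 ,  0.0479]))]
spacer_center [(0.72, array([ 0.3608, -0.1645,  0.0055])), (0.62, array([ 0.5079, -0.2087,  0.0439]))]
cap_center [(0.98, array([ 0.5259, -0.2918,  0.0468]))]
tray [(0.59, array([ 0.5044, -0.2085, -0.0016]))]
```

View pics/w2.png

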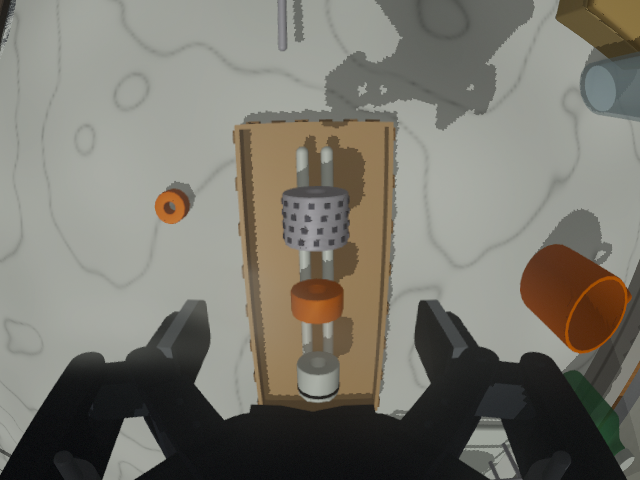

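```bash
python3 - <<'E'
from h import *
go([0.4878,-0.1405,0.042],[180,0,104],4)
E
```

```text
total turn [ 0.01  0.01 -0.12] shift [0.02 0.03 3.02]
0 [0.0, 0.0, -0.03, 0.01, 0.01, 0.75]
1 [0.0, 0.0, -0.03, 0.01, 0.01, 0.75]
2 [0.0, 0.0, -0.03, 0.01, 0.01, 0.75]
3 [0.0, 0.0, -0.03, 0.01, 0.01, 0.75]
```

```bash
python3 -m inch '[[0,0,-0.12,0.02,0.03,0.8,1],[0,0,0,0,0,0.8,1],[0,0,0,0,0,0.8,1],[0,0,0,0,0,0.62,1],[0,0,0,0,0,0,1],[0,0,0,0,0,0,0.5],[0,0,0,0,0,0,0.4],[0,0,0,0,0,0,0.4]]' 40
python3 - <<'E'
from h import *
p,r,s=pose();print(p,r.as_euler("xyz",degrees=True),s["ft_force"],s["opening"])
E
```

```text
time: 5.72
ee_pos: [0.4879, -0.1419, 0.0426]
orientation: [179.9, 0.1, 103.9]
ft_force: [-1.8, 1.2, 5.9]
opening: 0.409
[ 0.48790105 -0.14192808  0.04258825] [1.79919003e+02 9.76482706e-02 1.03945594e+02] [-1.77390655  1.18829261  5.87923918] 0.40874863148294405
```

```bash
python3 - <<'E'
from h import *
im,p,r=snap("wrist","w3.png"); im,_,_=snap("scene","s3.png")
im=im[250:390,50:250]; cv2.imwrite("pics/s3z.png",cv2.resize(im,None,fx=4,fy=4,interpolation=cv2.INTER_CUBIC))
p,r,s=pose();print(p,s["ft_force"],s["opening"])
E
```

```text
[ 0.48789659 -0.14189434  0.04258709] [-2.30976588  0.89366519  6.1885788 ] 0.40958074952967183
```

View pics/w3.png

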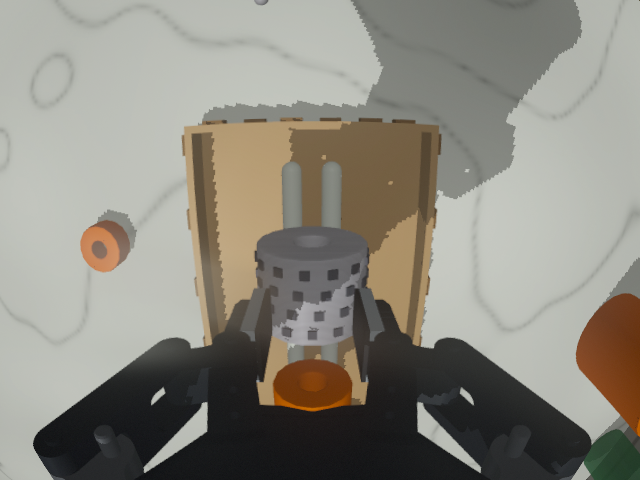

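View pics/s3z.png

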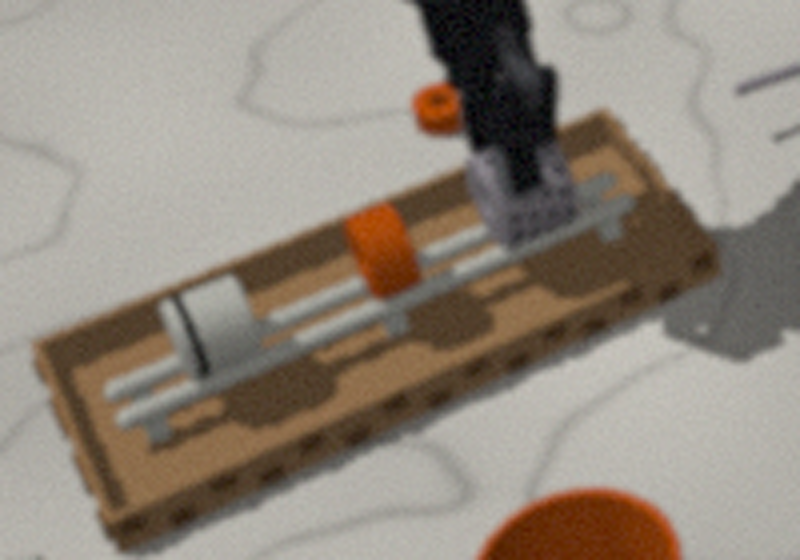

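```bash
python3 -m inch '[[0,0,0,0,0,0,0.2],[0,0,0,0,0,0,0.2],[0,0,0,0,0,0,0.2]]' 40
```

```text
time: 6.2
ee_pos: [0.4879, -0.1419, 0.0427]
orientation: [179.9, 0.1, 103.9]
ft_force: [-0.3, 0.2, 7.2]
opening: 0.401
```

```bash
python3 -m inch '[[0,0,0,0,0,-0.3,0.2],[0,0,0,0,0,-0.5,0.2],[0,0,0,0,0,0,0.2],[0,0,0,0,0,0,0.2]]' 40
python3 - <<'E'
from h import *
for i in range(3):
  im,p,r=snap("wrist",f"w4.png"); p,r,s=pose(); print(p,s["ft_force"],s["opening"])
im,_,_=snap("scene","s4.png")
im=im[230:390,50:250]; cv2.imwrite("pics/s4z.png",cv2.resize(im,None,fx=3.5,fy=3.5,interpolation=cv2.INTER_CUBIC))
E
```

```text
time: 6.7
ee_pos: [0.4865, -0.1412, 0.0725]
orientation: [-180.0, -0.0, 103.9]
ft_force: [-0.4, 0.7, -0.7]
opening: 0.401
[ 0.48633692 -0.14105046  0.07216458] [ 0.72422222  0.72399531 -1.57974952] 0.40250665810718944
[ 0.48630657 -0.14104528  0.07207458] [ 1.16195213  1.42531863 -1.15673972] 0.39977852065283254
[ 0.48634337 -0.1410711   0.07208072] [ 0.22179917 -0.90765263 -1.67471117] 0.40025552765737776
```

View pics/w4.png

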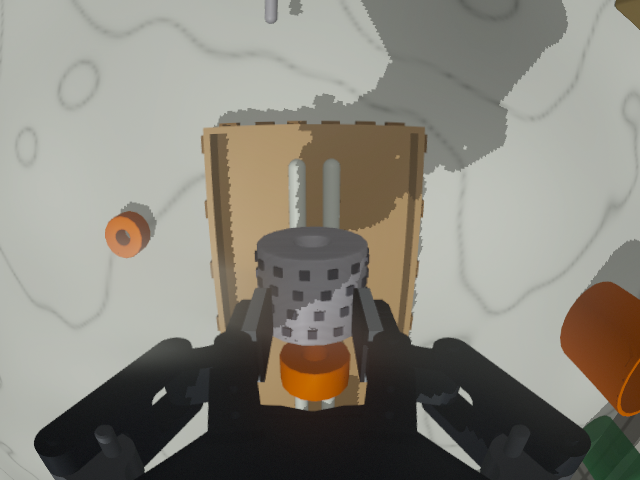

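View pics/s4z.png

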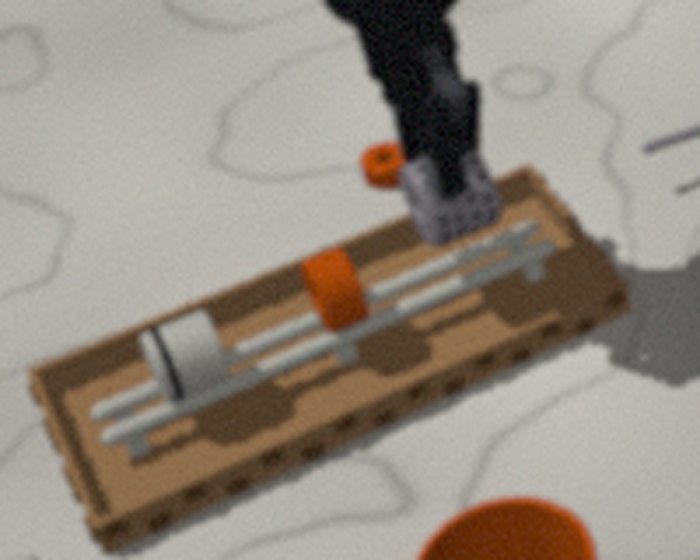

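```bash
python3 - <<'E'
from h import *
im=cv2.imread("pics/w4.png")[210:360,230:400]; cv2.imwrite("pics/w4z.png",cv2.resize(im,None,fx=4,fy=4,interpolation=cv2.INTER_CUBIC))
I=R.identity()
for c in (0,.004,.008):
  for zz in (-.0074,):
    fc=np.array([c+.02,0,zz])
    print(c,"bore ctr",wproj(fc,np.zeros(3),I),"face top",wproj(fc+[0,0,-.025],np.zeros(3),I),"rear top",wproj(fc+[-.04,0,-.025],np.zeros(3),I), wproj(fc+[0,.025,0],np.zeros(3),I),wproj(fc+[0,0,-.008],np.zeros(3),I),wproj(fc+[0,0,.008],np.zeros(3),I))
E
```

```text
0 bore ctr [311.28625353 250.20789271] face top [311.18607165 271.60804961] rear top [311.30802497 356.21914584] [366.4470805  250.08386445] [311.25725878 256.37454833] [311.31283442 244.57362758]
0.004 bore ctr [311.2771639  241.75764534] face top [311.17388119 261.97524987] rear top [311.29614209 348.73152208] [366.84748612 241.69341254] [311.2473372  247.57233389] [311.30446326 236.4524151 ]
0.008 bore ctr [311.26816169 233.1803322 ] face top [311.16179456 252.14521526] rear top [311.284144   341.03034703] [367.23469743 233.17866112] [311.23750937 238.62467644] [311.29617297 228.21964283]
```

View pics/w4z.png

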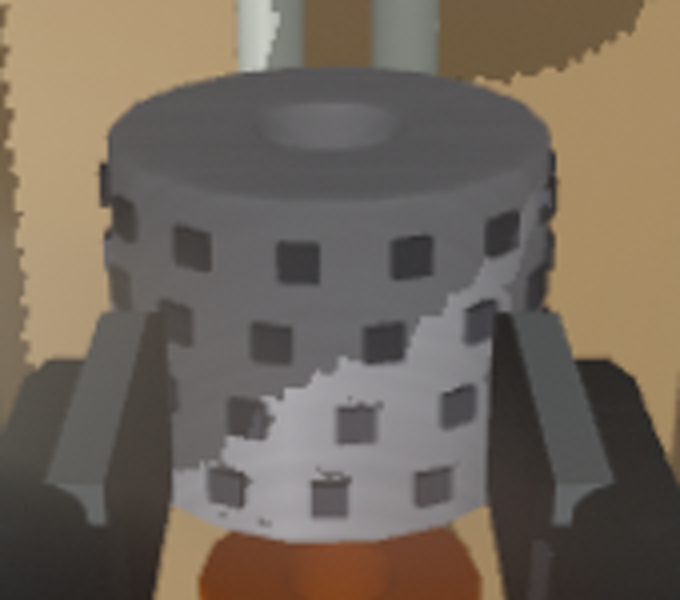

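```bash
python3 - <<'E'
from h import *
T=np.array([.4963,.1985,.1795]);s=np.array([.1184,.993,0])
t=T-.055*s;t[2]=.172
go(t,[180,0,83.2])
E
```

```text
total turn [-0.01 -0.01  3.45] shift [ 6.9   1.79 -2.49]
0 [-0.0, -0.0, 0.43, 0.86, 0.22, -0.31]
1 [-0.0, -0.0, 0.43, 0.87, 0.18, -0.31]
2 [-0.0, -0.0, 0.43, 0.88, 0.15, -0.31]
3 [-0.0, -0.0, 0.43, 0.88, 0.11, -0.31]
4 [-0.0, -0.0, 0.43, 0.89, 0.07, -0.31]
5 [-0.0, -0.0, 0.43, 0.89, 0.03, -0.31]
6 [-0.0, -0.0, 0.43, 0.89, -0.01, -0.31]
7 [-0.0, -0.0, 0.43, 0.89, -0.06, -0.31]
```

```bash
python3 -m inch '[[0,0,0.43,0.86,0.22,-0.7,0.2],[0,0,0.43,0.87,0.18,-0.6,0.2],[0,0,0.43,0.88,0.15,-0.6,0.2],[0,0,0.43,0.88,0.11,-0.4,0.2],[0,0,0.43,0.89,0.07,-0.2,0.2],[0,0,0.43,0.89,0.03,0,0.2],[0,0,0.43,0.89,-0.01,0,0.2],[0,0,0.43,0.7,-0.06,0,0.2],[0,0,0,0,0,0,0.2],[0,0,0,0,0,0,0.2]]' 40
python3 - <<'E'
from h import *
im,p,r=snap("wrist",f"w5.png"); print(p,r.as_euler("xyz",degrees=True),readout.observe()["ft_force"])
T=np.array([.4963,.1985,.1795]);s=np.array([.1184,.993,0])
print("tip pred",wproj(T,p,r), "shaft at head",wproj(T+.06*s,p,r))
t=T-.055*s;t[2]=.172
go(t,[180,0,83.2])
E
```

```text
time: 8.15
ee_pos: [0.4901, 0.1353, 0.1731]
orientation: [-180.0, 0.0, 83.3]
ft_force: [0.0, -0.0, 0.5]
opening: 0.203
[0.49007384 0.13533828 0.17306004] [-1.79998765e+02  2.63259137e-02  8.33229255e+01] [ 0.04106921 -0.44316922 -0.39269427]
tip pred [308.18325397 152.98124386] shaft at head [308.37815841  15.78887047]
total turn [-0.    0.    0.01] shift [ 0.22 -0.03  0.03]
0 [-0.0, 0.0, 0.01, 0.22, -0.03, 0.03]
```

View pics/w5.png

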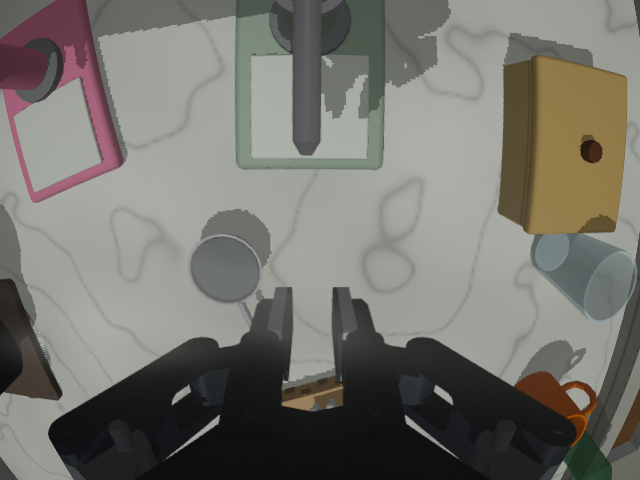

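```bash
python3 - <<'E'
from h import *
im,_,_=snap("top","t6.png"); im,_,_=snap("scene","s6.png")
for c in ("top","scene"): print([(d["p"],np.round(d["point"],4)) for d in eyes.tip_of(c,"drum_center")][:3])
E
```

```text
[(0.64, array([ 0.4849, -0.1287,  0.052 ]))]
[(0.73, array([ 0.4979,  0.5318, -0.0012])), (0.65, array([ 0.4842, -0.1326,  0.0486]))]
```

View pics/s6.png

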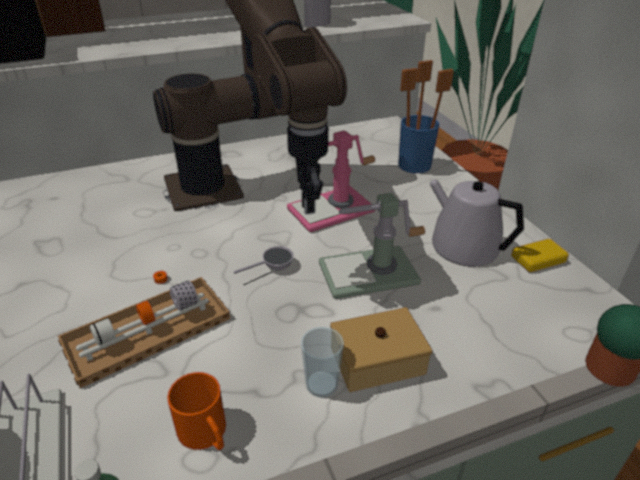

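View pics/t6.png

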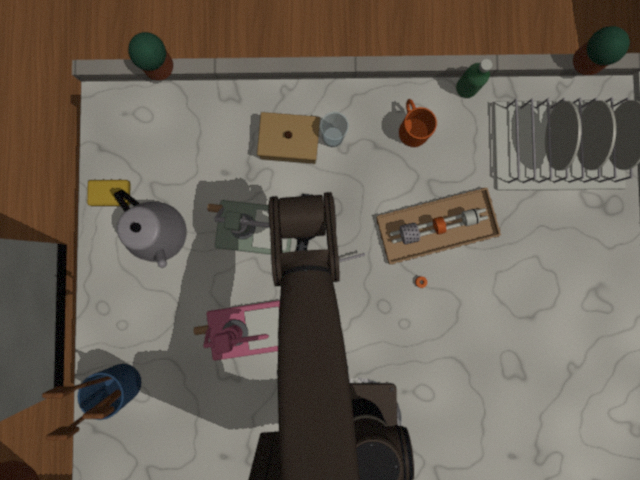

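```bash
python3 - <<'E'
from h import *
I=R.identity()
def at(px,x):
    o,d=wray(px,np.zeros(3),I); return o+d*(x-o[0])/d[0]
for n,px in {"tipL":(271,287.5),"tipR":(352.5,287.5),"backL":(255,341),"backR":(369,341),"tipLo":(256,287.5),"backLo":(241,331)}.items():
    print(n,[np.round(at(px,x)*1000,1).tolist() for x in (.011,)])
print("w5 shut .2")
for px in ((292,288),(333,288),(288,350),(337,350)): print(np.round(at(px,.011)*1000,1))
print("w2 open 1.0")
for px in ((205,302),(420,302),(190,355),(437,355)): print(np.round(at(px,.011)*1000,1))
E
```

```text
tipL [[11.0, -16.3, -27.6]]
tipR [[11.0, 17.0, -27.6]]
backL [[11.0, -17.4, -67.6]]
backR [[11.0, 18.3, -67.6]]
tipLo [[11.0, -22.5, -27.8]]
backLo [[11.0, -22.9, -61.8]]
w5 shut .2
[ 11.   -7.7 -27.9]
[ 11.    9.  -27.9]
[ 11.   -6.8 -72.2]
[ 11.    8.  -72.2]
w2 open 1.0
[ 11.  -40.6 -41.8]
[ 11.   41.8 -41.9]
[ 11.  -36.1 -76.9]
[ 11.   37.9 -77.1]
```

```bash
python3 - <<'E'
from h import *
go([.4855,-.1315,.09],[180,0,104])
E
```

```text
total turn [-0.    0.   -3.46] shift [-6.63  0.67  2.08]
0 [-0.0, 0.0, -0.43, -0.83, 0.08, 0.26]
1 [-0.0, 0.0, -0.43, -0.83, 0.05, 0.26]
2 [-0.0, 0.0, -0.43, -0.83, 0.01, 0.26]
3 [-0.0, 0.0, -0.43, -0.83, -0.03, 0.26]
4 [-0.0, 0.0, -0.43, -0.83, -0.07, 0.26]
5 [-0.0, 0.0, -0.43, -0.83, -0.1, 0.26]
6 [-0.0, 0.0, -0.43, -0.82, -0.14, 0.26]
7 [-0.0, 0.0, -0.43, -0.81, -0.18, 0.26]
```

```bash
python3 -m inch '[[0,0,-0.43,-0.83,0.08,0.26,1],[0,0,-0.43,-0.83,0.05,0.26,1],[0,0,-0.43,-0.83,0.01,0.26,1],[0,0,-0.43,-0.83,-0.03,0.26,1],[0,0,-0.43,-0.83,-0.07,0.26,1],[0,0,-0.43,-0.83,-0.1,0.26,1],[0,0,-0.43,-0.82,-0.14,0.26,1],[0,0,-0.43,-0.81,-0.18,0.26,1],[0,0,0,0,0,0,1]]' 40
python3 - <<'E'
from h import *
im,p,r=snap("wrist",f"w7.png"); print(p,r.as_euler("xyz",degrees=True),readout.observe()["ft_force"])
a=[.0,0,0]
D=np.array([.4855,-.1315,.05]); ax=np.array([np.cos(np.radians(104)),np.sin(np.radians(104)),0])
print("pred face ctr",wproj(D+.02*ax,p,r),"face top",wproj(D+.02*ax+[0,0,.025],p,r),"rear top",wproj(D-.02*ax+[0,0,.025],p,r))
go([.4855,-.1315,.002],[180,0,104],3)
E
```

```text
time: 9.52
ee_pos: [0.4848, -0.1323, 0.0893]
orientation: [-179.9, -0.0, 103.7]
ft_force: [-0.1, 0.3, 0.2]
opening: 0.994
[ 0.48482874 -0.13231741  0.08926351] [-1.79937632e+02 -4.64243432e-02  1.03688766e+02] [ 0.35645626 -0.02959955  0.50602845]
pred face ctr [312.78032152 222.03479158] face top [312.83897566 234.81613326] rear top [313.2101141  305.30110629]
total turn [-0.01 -0.01 -0.04] shift [-0.01  0.01  2.19]
0 [-0.0, -0.0, -0.01, -0.0, 0.0, 0.73]
1 [-0.0, -0.0, -0.01, -0.0, 0.0, 0.73]
2 [-0.0, -0.0, -0.01, -0.0, 0.0, 0.73]
```

View pics/w7.png

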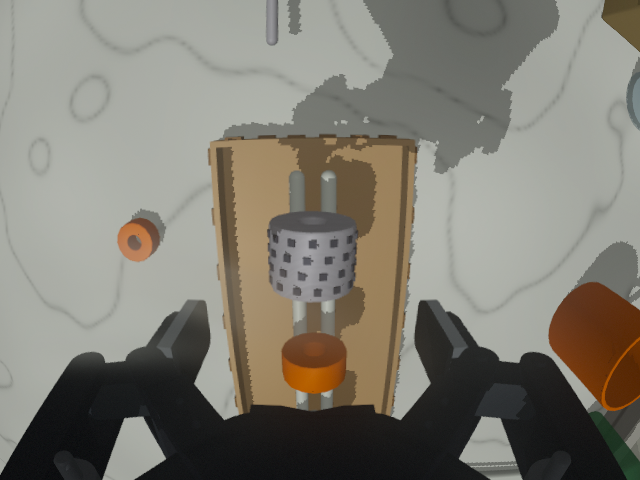

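```bash
python3 -m inch '[[0,0,0,0.02,0.01,0.8,1],[0,0,0,0,0,0.8,1],[0,0,0,0,0,0.59,1],[0,0,0,0,0,0,0.75]]' 40
python3 -m inch '[[0,0,0,0,0,0,0.6],[0,0,0,0,0,0,0.4],[0,0,0,0,0,0,0.4]]' 50
```

```text
time: 10.07
ee_pos: [0.4842, -0.1279, 0.0009]
orientation: [-179.8, -0.2, 104.0]
ft_force: [0.7, 0.6, -0.8]
opening: 0.819
time: 10.45
ee_pos: [0.4869, -0.1298, 0.004]
orientation: [179.9, 0.1, 103.9]
ft_force: [-1.0, 1.0, 6.8]
opening: 0.568
```

```bash
python3 -m inch '[[0,0,0,0,0,-0.3,0.4],[0,0,0,0,0,-0.6,0.4],[0,0,0,0,0,-0.6,0.4],[0,0,0,0,0,0,0.4],[0,0,0,0,0,0,0.4]]' 50
python3 - <<'E'
from h import *
im,p,r=snap("wrist",f"w8.png")
for i in range(3):
  p,r,s=pose(); print(p,r.as_euler("xyz",degrees=True),s["ft_force"],s["opening"]); eyes.grab_frame("wrist")
im=im[180:380,230:400]; cv2.imwrite("pics/w8z.png",cv2.resize(im,None,fx=3,fy=3,interpolation=cv2.INTER_CUBIC))
E
```

```text
time: 11.08
ee_pos: [0.485, -0.1293, 0.0616]
orientation: [-179.9, -0.0, 103.9]
ft_force: [0.7, 0.4, -1.7]
opening: 0.57
[ 0.48466443 -0.12913248  0.06109784] [-1.79898832e+02 -8.05519003e-02  1.03923888e+02] [-0.24423494  0.1984884  -1.82421158] 0.5739140181913345
[ 0.48461912 -0.12907538  0.06095754] [-1.79883272e+02 -9.55500467e-02  1.03926628e+02] [-0.44024999 -0.53837144 -1.12347302] 0.5672105990989316
[ 0.48467298 -0.12908966  0.06095483] [-1.79882938e+02 -9.69685686e-02  1.03925241e+02] [-0.45082683 -0.1786892  -2.7578414 ] 0.5682330881624823
```

View pics/w8z.png

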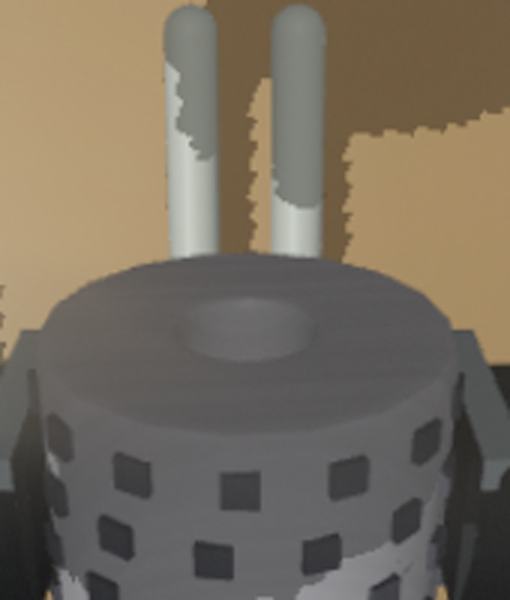

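```bash
python3 - <<'E'
from h import *
I=R.identity();z3=np.zeros(3)
for c in (-.002,0,.002,.004):
  for zz in (-.044,-.047,-.05):
    fc=np.array([c+.02,0.0003,zz])
    print(c,zz,np.round([wproj(fc,z3,I)[1],wproj(fc+[0,0,-.025],z3,I)[1],wproj(fc+[0,0,.025],z3,I)[1],wproj(fc+[0,0.008,0],z3,I)[0]-wproj(fc-[0,.008,0],z3,I)[0]],1))
print("obs ctr 289.7, top 324, far 264.5, width 43.3")
T=np.array([.4963,.1985,.1795]);s=np.array([.1184,.993,0])
E
```

```text
-0.002 -0.044 [289.1 324.7 263.8  44.4]
-0.002 -0.047 [292.7 329.9 266.4  45.4]
-0.002 -0.05 [296.5 335.3 269.1  46.3]
0 -0.044 [284.1 318.9 259.3  44.7]
0 -0.047 [287.6 324.  261.9  45.6]
0 -0.05 [291.3 329.4 264.6  46.6]
0.002 -0.044 [279.  313.1 254.9  44.9]
0.002 -0.047 [282.4 318.1 257.4  45.9]
0.002 -0.05 [286.  323.4 260.   46.9]
0.004 -0.044 [273.8 307.1 250.4  45.2]
0.004 -0.047 [277.2 312.  252.8  46.2]
0.004 -0.05 [280.7 317.2 255.3  47.2]
obs ctr 289.7, top 324, far 264.5, width 43.3
```

```bash
python3 - <<'E'
from h import *
T=np.array([.4963,.1985,.1795]);s=np.array([.1184,.993,0])
t=T-.049*s;t[2]=.1345
go(t,[180,0,83.2])
E
```

```text
total turn [-0.02 -0.01  3.45] shift [ 6.74  1.81 -1.83]
0 [-0.0, -0.0, 0.43, 0.84, 0.23, -0.23]
1 [-0.0, -0.0, 0.43, 0.85, 0.19, -0.23]
2 [-0.0, -0.0, 0.43, 0.86, 0.15, -0.23]
3 [-0.0, -0.0, 0.43, 0.87, 0.11, -0.23]
4 [-0.0, -0.0, 0.43, 0.87, 0.07, -0.23]
5 [-0.0, -0.0, 0.43, 0.87, 0.03, -0.23]
6 [-0.0, -0.0, 0.43, 0.87, -0.01, -0.23]
7 [-0.0, -0.0, 0.43, 0.87, -0.05, -0.23]
```

```bash
python3 -m inch '[[0,0,0.43,0.84,0.23,-0.5,0.4],[0,0,0.43,0.85,0.19,-0.5,0.4],[0,0,0.43,0.86,0.15,-0.4,0.4],[0,0,0.43,0.87,0.11,-0.3,0.4],[0,0,0.43,0.87,0.07,-0.13,0.4],[0,0,0.43,0.87,0.03,0,0.4],[0,0,0.43,0.87,-0.01,0,0.4],[0,0,0.43,0.77,-0.05,0,0.4],[0,0,0,0,0,0,0.4],[0,0,0,0,0,0,0.4]]' 50
python3 - <<'E'
from h import *
im,p,r=snap("wrist",f"w9.png"); print(p,r.as_euler("xyz",degrees=True),readout.observe()["ft_force"])
T=np.array([.4963,.1985,.1795]);s=np.array([.1184,.993,0])
print("tip pred",wproj(T,p,r), "shaft at head",wproj(T+.06*s,p,r))
t=T-.049*s;t[2]=.1345
go(t,[180,0,83.2])
im=im[0:340,200:420]; cv2.imwrite("pics/w9z.png",cv2.resize(im,None,fx=1.7,fy=1.7,interpolation=cv2.INTER_CUBIC))
E
```

```text
time: 12.52
ee_pos: [0.4902, 0.1451, 0.1349]
orientation: [-179.9, 0.0, 83.3]
ft_force: [0.5, 0.0, -2.1]
opening: 0.573
[0.49021436 0.14511163 0.13490522] [-1.79938435e+02  3.99175823e-02  8.33270618e+01] [-0.49653042  0.38486302 -1.12779923]
tip pred [309.97641637 191.33175854] shaft at head [310.24237363  10.81284383]
total turn [-0.01  0.01  0.01] shift [ 0.13 -0.01  0.01]
0 [-0.01, 0.01, 0.01, 0.13, -0.01, 0.01]
```

View pics/w9z.png

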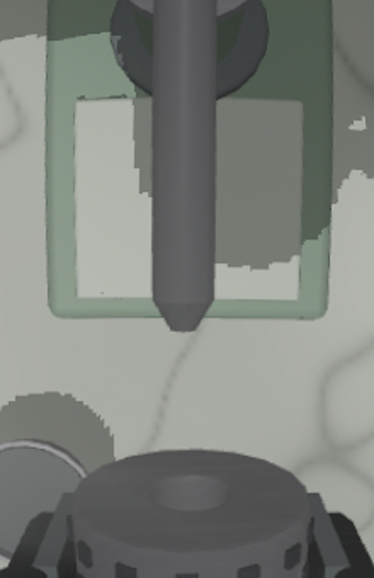

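```bash
python3 -m inch '[[0,0,0,0.6,-0.045,0,0.4],[0,0,0,0.3,0,0,0.4],[0,0,0,0.15,0,0,0.4],[0,0,0,0.15,0,0,0.4],[0,0,0,0,0,0,0.4]]' 50
python3 - <<'E'
from h import *
im,p,r=snap("wrist",f"w10.png"); print(p,r.as_euler("xyz",degrees=True),readout.observe()["ft_force"],readout.observe()["ft_force"])
im=im[0:340,200:420]; cv2.imwrite("pics/w10z.png",cv2.resize(im,None,fx=1.7,fy=1.7,interpolation=cv2.INTER_CUBIC))
E
```

```text
time: 13.2
ee_pos: [0.4941, 0.1937, 0.1347]
orientation: [-180.0, -0.0, 83.3]
ft_force: [0.9, 0.3, -5.7]
opening: 0.564
[0.49409605 0.19368843 0.13472233] [-1.79954564e+02 -4.66407305e-02  8.32719432e+01] [ 1.82211152  1.7627402  -6.40677262] [ 1.82211152  1.7627402  -6.40677262]
```

View pics/w10z.png

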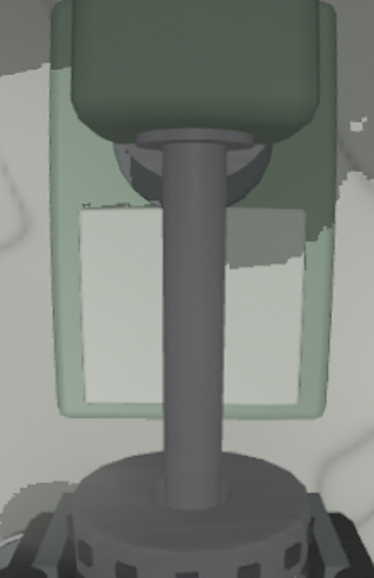

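```bash
python3 -m inch '[[0,0,0,0,0,0.05,0.4],[0,0,0,0,0,0,0.4]]' 50
python3 - <<'E'
from h import *
F=[]
for i in range(4):
  p,r,s=pose(); F.append(s["ft_force"]); eyes.grab_frame("wrist")
print(p,np.mean(F,0),np.std(F,0),s["torque"])
E
```

```text
time: 13.5
ee_pos: [0.4947, 0.1933, 0.1341]
orientation: [180.0, -0.0, 83.3]
ft_force: [-0.1, -0.4, -1.5]
opening: 0.57
[0.49473269 0.1933123  0.13412982] [-0.11661407 -0.15863309 -1.42042832] [0.14827516 0.3304873  0.68709187] [-0.04171322  0.01231473 -0.04758877]
```

```bash
python3 -m inch '[[0,0,0,0.4,0,0,0.4],[0,0,0,0.4,0,0,0.4],[0,0,0,0.4,0,0,0.4],[0,0,0,0.2,0,0,0.4],[0,0,0,0,0,0,0.4]]' 50
python3 - <<'E'
from h import *
F=[]
for i in range(3):
  im,p,r=snap("wrist","w11.png"); s=readout.observe(); F.append(s["ft_force"])
print(p,np.mean(F,0),np.std(F,0),s["torque"])
im=im[0:340,200:420]; cv2.imwrite("pics/w11z.png",cv2.resize(im,None,fx=1.7,fy=1.7,interpolation=cv2.INTER_CUBIC))
E
```

```text
time: 14.32
ee_pos: [0.5008, 0.2497, 0.1334]
orientation: [-180.0, 0.0, 83.4]
ft_force: [-0.3, -0.2, -2.7]
opening: 0.564
[0.5007603  0.24892675 0.13333571] [ 0.24493135  0.05045933 -2.18895577] [0.55653107 0.17745259 0.19372077] [0.00109385 0.00339539 0.01123125]
```

View pics/w11z.png

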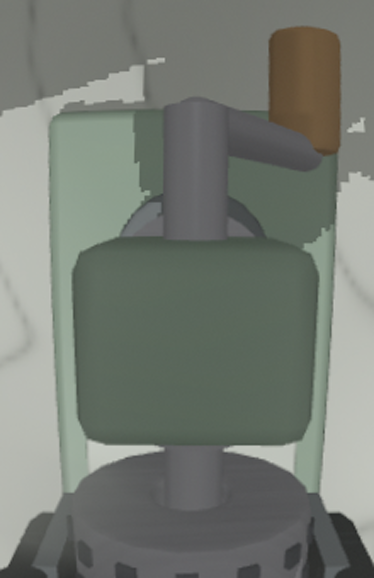

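```bash
python3 -m inch '[[0,0,0,0.12,0,0,0.4],[0,0,0,0.12,0,0,0.4],[0,0,0,0.05,0,0,0.4],[0,0,0,0,0,0,0.4]]' 50; python3 -m inch '[[0,0,0,0.05,0,0,0.4],[0,0,0,0,0,0,0.4]]' 50
```

```text
time: 14.98
ee_pos: [0.5023, 0.2606, 0.1335]
orientation: [-180.0, 0.0, 83.3]
ft_force: [0.4, -0.2, -1.8]
opening: 0.569
time: 15.22
ee_pos: [0.5023, 0.2613, 0.1332]
orientation: [-180.0, 0.2, 83.3]
ft_force: [-1.3, -5.6, -1.0]
opening: 0.566
```

```bash
python3 -m inch '[[0,0,0,0,0,0.1,0.4],[0,0,0,0,0,0.1,0.4],[0,0,0,0,0,0,0.4]]' 50
python3 - <<'E'
from h import *
F=[]
for i in range(3):
  eyes.grab_frame("wrist"); p,r,s=pose(); F.append(s["ft_force"])
print(p,np.mean(F,0))
E
```

```text
time: 15.6
ee_pos: [0.5023, 0.2614, 0.1253]
orientation: [-180.0, 0.1, 83.3]
ft_force: [-1.0, -6.1, -0.7]
opening: 0.57
[0.50228573 0.2613858  0.12556322] [-1.32204968 -4.99248252 -0.30178505]
```

```bash
python3 -m inch '[[0,0,0,0,0,0.05,0.4],[0,0,0,0,0,0,0.6],[0,0,0,0,0,0,0.8],[0,0,0,0,0,0,0.9],[0,0,0,0,0,0,0.9]]' 50
python3 - <<'E'
from h import *
im,p,r=snap("wrist","w12.png"); s=readout.observe();print(p,s["ft_force"],s["opening"])
im=im[0:340,200:420]; cv2.imwrite("pics/w12z.png",cv2.resize(im,None,fx=1.7,fy=1.7,interpolation=cv2.INTER_CUBIC))
E
```

```text
time: 16.38
ee_pos: [0.5027, 0.2628, 0.1238]
orientation: [180.0, -0.0, 83.3]
ft_force: [-1.2, 0.1, 0.1]
opening: 0.905
[0.50266665 0.26278449 0.12380741] [-0.38136926 -0.79848392  0.34783684] 0.8984917511150852
```

View pics/w12z.png

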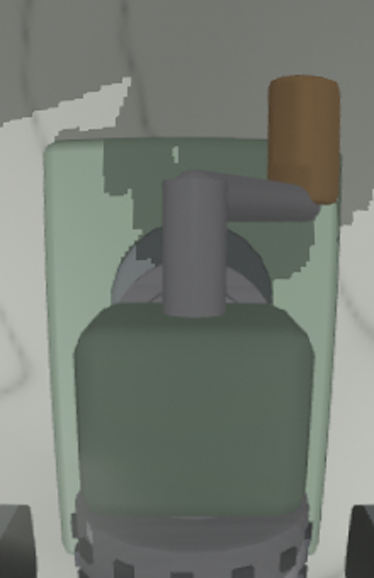

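```bash
python3 -m inch '[[0,0,0,0,0,-0.8,0.95],[0,0,0,0,0,-0.8,1],[0,0,0,-0.5,0,-0.6,1],[0,0,0,-1,0,0,1],[0,0,0,-1,0,0,1],[0,0,0,0,0,0,1]]' 50
python3 - <<'E'
from h import *
im,p,r=snap("wrist","w13.png"); print(p,r.as_euler("xyz",degrees=True)); 
T=np.array([.4947,.1985,.0]);s=np.array([.1184,.993,0])
for z in (.165,.17,.175): print(wproj(T+[0,0,z],p,r))
s=eyes.grab_frame("scene");cv2.imwrite("pics/s13.png",s);s=s[170:310,310:430]; cv2.imwrite("pics/s13z.png",cv2.resize(s,None,fx=4,fy=4,interpolation=cv2.INTER_CUBIC))
im=im[0:340,200:420]; cv2.imwrite("pics/w13z.png",cv2.resize(im,None,fx=1.7,fy=1.7,interpolation=cv2.INTER_CUBIC))
go([.5075,-.2087,.09],[180,0,104])
E
```

```text
time: 17.18
ee_pos: [0.4907, 0.1614, 0.2117]
orientation: [180.0, 0.0, 83.1]
ft_force: [0.8, 1.2, 0.2]
opening: 1.001
[0.49069728 0.16143314 0.2116641 ] [1.79980805e+02 2.79427847e-03 8.31060181e+01]
[310.3761876  191.11367273]
[310.34095109 192.68447395]
[310.30406114 194.33043802]
total turn [ 0.01 -0.01 -3.46] shift [-9.18  1.5   3.04]
0 [0.0, -0.0, -0.31, -0.83, 0.14, 0.28]
1 [0.0, -0.0, -0.31, -0.84, 0.11, 0.28]
2 [0.0, -0.0, -0.31, -0.84, 0.08, 0.28]
3 [0.0, -0.0, -0.31, -0.84, 0.05, 0.28]
4 [0.0, -0.0, -0.31, -0.85, 0.03, 0.28]
5 [0.0, -0.0, -0.31, -0.85, -0.0, 0.28]
6 [0.0, -0.0, -0.31, -0.85, -0.03, 0.28]
7 [0.0, -0.0, -0.31, -0.84, -0.06, 0.28]
8 [0.0, -0.0, -0.31, -0.84, -0.09, 0.28]
9 [0.0, -0.0, -0.31, -0.84, -0.11, 0.28]
10 [0.0, -0.0, -0.31, -0.83, -0.14, 0.28]
```

View pics/w13z.png

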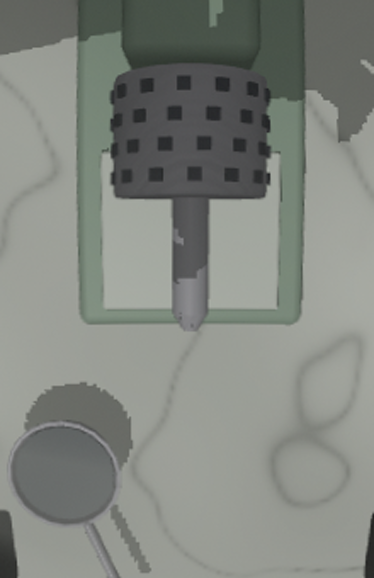

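View pics/s13z.png

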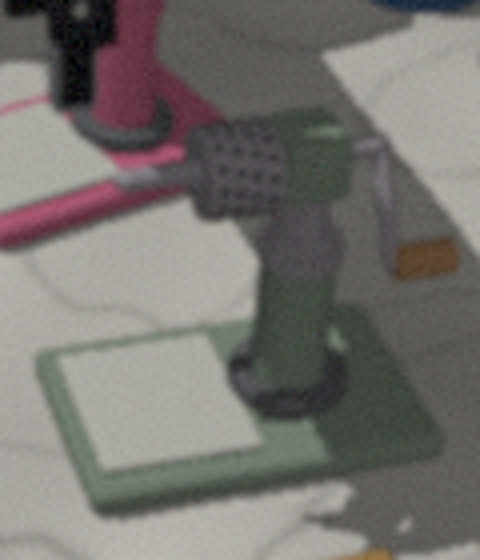

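```bash
python3 -m inch '[[0,0,-0.31,-0.88,0.14,0,1],[0,0,-0.31,-0.9,0.11,0.2,1],[0,0,-0.31,-0.9,0.08,0.3,1],[0,0,-0.31,-0.9,0.05,0.3,1],[0,0,-0.31,-0.9,0.03,0.4,1],[0,0,-0.4,-0.9,0,0.4,1],[0,0,-0.4,-0.9,-0.03,0.4,1],[0,0,-0.4,-0.9,-0.06,0.4,1],[0,0,-0.4,-0.9,-0.1,0.4,1],[0,0,-0.3,-0.9,-0.14,0.2,1]]' 50
python3 -m inch '[[0,0,0,-0.2,0,0,1],[0,0,0,0,0,0,1]]'
python3 - <<'E'
from h import *
im,p,r=snap("wrist",f"w14.png"); print(p,r.as_euler("xyz",degrees=True))
D=np.array([.5075,-.2087,.047]); ax=np.array([np.cos(np.radians(104)),np.sin(np.radians(104)),0])
print("pred face ctr",wproj(D+.011*ax,p,r),"face top",wproj(D+.011*ax+[0,0,.022],p,r),"rear top",wproj(D-.011*ax+[0,0,.022],p,r))
go([.5075,-.2087,.002],[180,0,104],3)
im=im[180:380,220:420]; cv2.imwrite("pics/w14z.png",cv2.resize(im,None,fx=3,fy=3,interpolation=cv2.INTER_CUBIC))
E
```

```text
time: 18.52
ee_pos: [0.5083, -0.1973, 0.0903]
orientation: [-180.0, -0.1, 104.1]
ft_force: [1.0, 0.1, 0.1]
opening: 0.997
time: 18.77
ee_pos: [0.5105, -0.2046, 0.0916]
orientation: [180.0, -0.0, 104.0]
ft_force: [0.4, 1.0, -0.0]
opening: 1.001
[ 0.51054297 -0.2045977   0.09160531] [ 1.79983305e+02 -2.28317473e-02  1.03981757e+02]
pred face ctr [304.7684605  240.66547684] face top [304.03445827 253.22238782] rear top [304.36341014 290.24035843]
total turn [ 0. -0.  0.] shift [-0.09 -0.1   2.24]
0 [0.0, -0.0, 0.0, -0.03, -0.03, 0.75]
1 [0.0, -0.0, 0.0, -0.03, -0.03, 0.75]
2 [0.0, -0.0, 0.0, -0.03, -0.03, 0.75]
```

View pics/w14z.png

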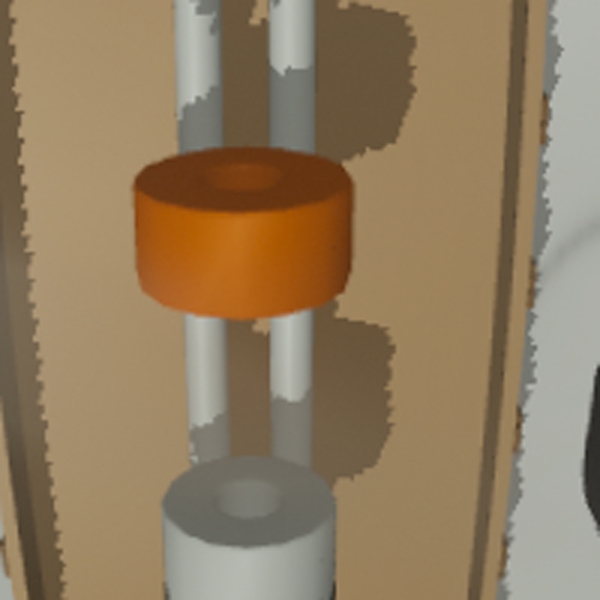

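```bash
python3 -m inch '[[0,0,0,-0.06,-0.15,0.8,1],[0,0,0,0,0,0.8,1],[0,0,0,0,0,0.67,1],[0,0,0,0,0,0,0.75],[0,0,0,0,0,0,0.6]]' 40
python3 -m inch '[[0,0,0,0,0,0,0.35],[0,0,0,0,0,0,0.3],[0,0,0,0,0,0,0.3]]' 40
```

```text
time: 19.45
ee_pos: [0.5057, -0.2085, 0.002]
orientation: [179.9, 0.1, 104.1]
ft_force: [-0.3, 0.7, -0.7]
opening: 0.61
time: 19.82
ee_pos: [0.506, -0.2093, 0.0027]
orientation: [179.9, 0.1, 104.0]
ft_force: [-1.7, 2.9, 6.7]
opening: 0.493
```

Opening 0.493 ≈ 42–44 mm, correct for the spacer. Lift.

```bash
python3 -m inch '[[0,0,0,0,0,-0.3,0.3],[0,0,0,0,0,-0.6,0.3],[0,0,0,0,0,-0.6,0.3],[0,0,0,0,0,0,0.3],[0,0,0,0,0,0,0.3]]' 40
python3 - <<'E'
from h import *
im,p,r=snap("wrist",f"w15.png"); s=readout.observe(); print(p,r.as_euler("xyz",degrees=True),s["ft_force"],s["opening"])
I=R.identity();z3=np.zeros(3)
for c in (-.002,0,.002):
  for zz in (-.043,-.046):
    fc=np.array([c+.011,0,zz])
    print(c,zz,np.round([*wproj(fc,z3,I),wproj(fc+[0,0,-.022],z3,I)[1],wproj(fc+[0,0,.022],z3,I)[1]],1))
im=im[200:400,220:420]; cv2.imwrite("pics/w15z.png",cv2.resize(im,None,fx=3,fy=3,interpolation=cv2.INTER_CUBIC))
T=np.array([.4955,.1985,.170]);s=np.array([.1184,.993,0])
t=T-.05*s;t[2]=.170-.0445
go(t,[180,0,83.2])
E
```

```text
time: 20.45
ee_pos: [0.5041, -0.2085, 0.06]
orientation: [-180.0, -0.0, 104.0]
ft_force: [-0.8, 0.5, -1.4]
opening: 0.492
[ 0.50407691 -0.20852227  0.0600419 ] [-1.79959032e+02 -4.32888983e-02  1.03981855e+02] [-0.39938477  0.0237716  -1.5938212 ] 0.49465181113442286
-0.002 -0.043 [311.2 309.7 342.2 285.1]
-0.002 -0.046 [311.2 313.6 347.4 288.1]
0 -0.043 [311.2 305.  337.  280.8]
0 -0.046 [311.2 308.8 342.2 283.8]
0.002 -0.043 [311.2 300.2 331.7 276.5]
0.002 -0.046 [311.1 303.9 336.8 279.4]
total turn [-0.02 -0.01  3.46] shift [ 8.75  1.81 -1.64]
0 [-0.0, -0.0, 0.35, 0.88, 0.18, -0.16]
1 [-0.0, -0.0, 0.35, 0.88, 0.15, -0.16]
2 [-0.0, -0.0, 0.35, 0.89, 0.12, -0.16]
3 [-0.0, -0.0, 0.35, 0.89, 0.09, -0.16]
4 [-0.0, -0.0, 0.35, 0.89, 0.05, -0.16]
5 [-0.0, -0.0, 0.35, 0.89, 0.02, -0.16]
6 [-0.0, -0.0, 0.35, 0.89, -0.01, -0.16]
7 [-0.0, -0.0, 0.35, 0.89, -0.04, -0.16]
8 [-0.0, -0.0, 0.35, 0.89, -0.08, -0.16]
9 [-0.0, -0.0, 0.35, 0.89, -0.11, -0.16]
```

View pics/w15z.png

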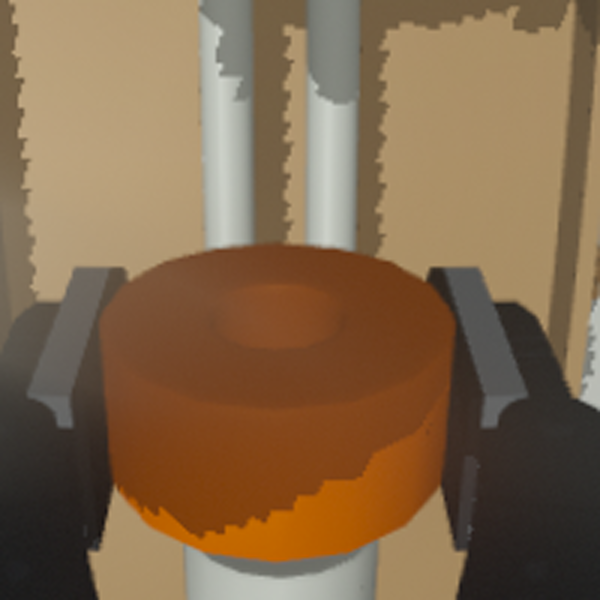

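```bash
python3 -m inch '[[0,0,0.35,0.88,0.18,-0.5,0.3],[0,0,0.35,0.88,0.15,-0.5,0.3],[0,0,0.35,0.89,0.12,-0.4,0.3],[0,0,0.35,0.89,0.09,-0.25,0.3],[0,0,0.35,0.89,0.05,0,0.3],[0,0,0.35,0.89,0.02,0,0.3],[0,0,0.35,0.89,-0.01,0,0.3],[0,0,0.35,0.89,-0.04,0,0.3],[0,0,0.35,0.89,-0.08,0,0.3],[0,0,0.31,0.74,-0.11,0,0.3]]' 40
python3 -m inch '[[0,0,0,0,0,0,0.3],[0,0,0,0,0,0,0.3]]'
python3 - <<'E'
from h import *
im,p,r=snap("wrist",f"w16.png"); print(p,r.as_euler("xyz",degrees=True),readout.observe()["ft_force"])
T=np.array([.4955,.1985,.170]);s=np.array([.1184,.993,0])
print("tip pred",wproj(T,p,r), wproj(T+[0,0,.005],p,r),"near drum",wproj(T+.04*s,p,r))
t=T-.049*s;t[2]=.1265
go(t,[180,0,83.2])
im=im[0:340,200:420]; cv2.imwrite("pics/w16z.png",cv2.resize(im,None,fx=1.7,fy=1.7,interpolation=cv2.INTER_CUBIC))
E
```

```text
time: 21.75
ee_pos: [0.4895, 0.1436, 0.1251]
orientation: [-179.8, 0.0, 83.2]
ft_force: [0.3, 0.2, -2.0]
opening: 0.493
time: 22.0
ee_pos: [0.4902, 0.1419, 0.1258]
orientation: [-179.9, 0.0, 83.3]
ft_force: [0.8, 0.7, -1.9]
opening: 0.49
[0.4901561  0.14189639 0.1257591 ] [-1.79904249e+02  4.92203667e-02  8.32564438e+01] [-0.94451803 -0.16815566 -1.25538649]
tip pred [306.29087306 181.8923203 ] [306.0253342  184.33181509] near drum [306.17327525  60.0798273 ]
total turn [-0.01  0.01  0.  ] shift [ 0.2  -0.04 -0.01]
0 [-0.01, 0.01, 0.0, 0.2, -0.04, -0.01]
```

View pics/w16z.png

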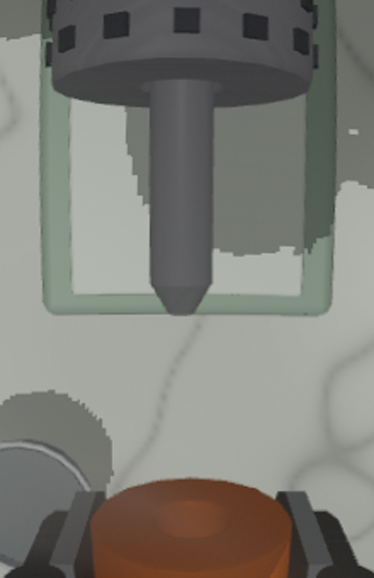

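```bash
python3 -m inch '[[0,0,0,0.6,-0.055,0,0.3],[0,0,0,0.4,0,0,0.3],[0,0,0,0.2,0,0,0.3],[0,0,0,0.2,0,0,0.3],[0,0,0,0,0,0,0.3],[0,0,0,0,0,0,0.3]]' 40
python3 - <<'E'
from h import *
F=[]
for i in range(3):
  im,p,r=snap("wrist","w17.png"); s=readout.observe(); F.append(s["ft_force"])
print(p,r.as_euler("xyz",degrees=True),np.mean(F,0))
im=im[0:340,200:420]; cv2.imwrite("pics/w17z.png",cv2.resize(im,None,fx=1.7,fy=1.7,interpolation=cv2.INTER_CUBIC))
E
```

```text
time: 22.8
ee_pos: [0.4951, 0.198, 0.1266]
orientation: [-180.0, 0.0, 83.2]
ft_force: [0.7, -0.0, -0.4]
opening: 0.49
[0.49508047 0.19794497 0.12670081] [-1.79996952e+02  9.98275797e-03  8.32083125e+01] [ 0.43759193 -0.07844845 -1.51246287]
```

View pics/w17z.png

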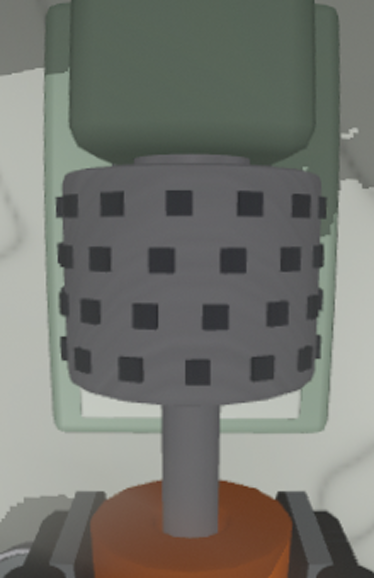

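```bash
python3 -m inch '[[0,0,0,0.3,0,0,0.3],[0,0,0,0.3,0,0,0.3],[0,0,0,0.1,0,0,0.3],[0,0,0,0,0,0,0.3]]' 40
python3 -m inch '[[0,0,0,0.06,0,0,0.3],[0,0,0,0.03,0,0,0.3],[0,0,0,0,0,0,0.3]]' 40
```

```text
time: 23.45
ee_pos: [0.4983, 0.2266, 0.1266]
orientation: [-180.0, 0.0, 83.3]
ft_force: [-0.5, -0.6, -0.6]
opening: 0.492
time: 23.82
ee_pos: [0.4987, 0.2289, 0.1265]
orientation: [-180.0, 0.1, 83.2]
ft_force: [-0.6, -2.7, -2.4]
opening: 0.496
```

```bash
python3 -m inch '[[0,0,0,0.05,0,0,0.3],[0,0,0,0.03,0,0,0.3],[0,0,0,0,0,0,0.3]]' 40
python3 - <<'E'
from h import *
F=[]
for i in range(3):
  im,p,r=snap("wrist","w18.png"); s=readout.observe(); F.append(s["ft_force"])
print(p,r.as_euler("xyz",degrees=True),np.mean(F,0))
im=im[0:340,200:420]; cv2.imwrite("pics/w18z.png",cv2.resize(im,None,fx=1.7,fy=1.7,interpolation=cv2.INTER_CUBIC))
E
```

```text
time: 24.2
ee_pos: [0.4986, 0.2288, 0.1258]
orientation: [-179.9, 0.5, 83.3]
ft_force: [-2.0, -12.7, -1.2]
opening: 0.493
[0.49857473 0.22877667 0.12581623] [-179.88177156    0.50999333   83.25696457] [ -0.85189236 -12.81764632  -1.26866938]
```

View pics/w18z.png

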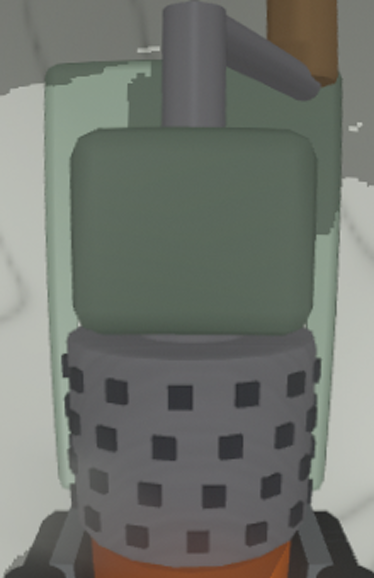

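```bash
python3 -m inch '[[0,0,0,-0.04,0,0.05,0.3],[0,0,0,0,0,0.1,0.3],[0,0,0,0,0,0,0.3]]' 40
python3 - <<'E'
from h import *
F=[]
for i in range(4):
  eyes.grab_frame("wrist"); p,r,s=pose(); F.append(s["ft_force"])
print(p,np.mean(F,0))
E
```

```text
time: 24.72
ee_pos: [0.4986, 0.2289, 0.1202]
orientation: [-179.9, 0.3, 83.2]
ft_force: [-0.5, -8.3, 0.5]
opening: 0.493
[0.49861004 0.22889655 0.12043057] [-1.42571513 -7.8430261   0.2843637 ]
```

```bash
python3 -m inch '[[0,0,0,-0.03,0,0,0.3],[0,0,0,0,0,0,0.45],[0,0,0,0,0,0,0.7],[0,0,0,0,0,0,0.9],[0,0,0,0,0,0,0.9]]' 40
python3 -m inch '[[0,0,0,0,0,-0.8,0.95],[0,0,0,0,0,-0.8,1],[0,0,0,-0.5,0,-0.6,1],[0,0,0,-0.8,0,0,1],[0,0,0,-0.4,0,0,1],[0,0,0,0,0,0,1]]' 40
python3 - <<'E'
from h import *
im,p,r=snap("wrist","w19.png"); print(p,r.as_euler("xyz",degrees=True)); 
T=np.array([.4955,.1985,.0]);s=np.array([.1184,.993,0])
for z in (.160,.165,.17): print(wproj(T+[0,0,z],p,r),fproj("scene",T+[0,0,z]))
print("top0",fproj("scene",[.4955,.1985,.1795]))
s=eyes.grab_frame("scene");cv2.imwrite("pics/s19.png",s);s=s[170:310,310:430]; cv2.imwrite("pics/s19z.png",cv2.resize(s,None,fx=4,fy=4,interpolation=cv2.INTER_CUBIC))
im=im[0:340,200:420]; cv2.imwrite("pics/w19z.png",cv2.resize(im,None,fx=1.7,fy=1.7,interpolation=cv2.INTER_CUBIC))
go([.526,-.2895,.09],[180,0,104])
E
```

```text
time: 25.55
ee_pos: [0.4992, 0.2305, 0.1211]
orientation: [180.0, -0.1, 83.2]
ft_force: [0.9, 0.8, -0.3]
opening: 0.899
time: 26.3
ee_pos: [0.4907, 0.1621, 0.2083]
orientation: [-180.0, -0.0, 83.1]
ft_force: [1.0, 0.1, 0.4]
opening: 0.998
[0.49066769 0.16206265 0.20834748] [-1.79967453e+02 -2.39444381e-02  8.31313795e+01]
[312.03658669 191.5183199 ] [338.59105544 218.80839929]
[312.03191816 193.08136787] [338.65997557 216.77387347]
[312.02702824 194.71856053] [338.72927834 214.7280523 ]
top0 [338.86201922 210.80953468]
total turn [-0.01 -0.01 -3.46] shift [-11.13   2.21   2.95]
0 [-0.0, -0.0, -0.27, -0.86, 0.17, 0.23]
1 [-0.0, -0.0, -0.27, -0.86, 0.15, 0.23]
2 [-0.0, -0.0, -0.27, -0.86, 0.12, 0.23]
3 [-0.0, -0.0, -0.27, -0.87, 0.1, 0.23]
4 [-0.0, -0.0, -0.27, -0.87, 0.07, 0.23]
5 [-0.0, -0.0, -0.27, -0.87, 0.05, 0.23]
6 [-0.0, -0.0, -0.27, -0.87, 0.03, 0.23]
7 [-0.0, -0.0, -0.27, -0.87, 0.0, 0.23]
8 [-0.0, -0.0, -0.27, -0.87, -0.02, 0.23]
9 [-0.0, -0.0, -0.27, -0.87, -0.05, 0.23]
10 [-0.0, -0.0, -0.27, -0.87, -0.07, 0.23]
11 [-0.0, -0.0, -0.27, -0.87, -0.1, 0.23]
12 [-0.0, -0.0, -0.27, -0.86, -0.12, 0.23]
```

View pics/w19z.png

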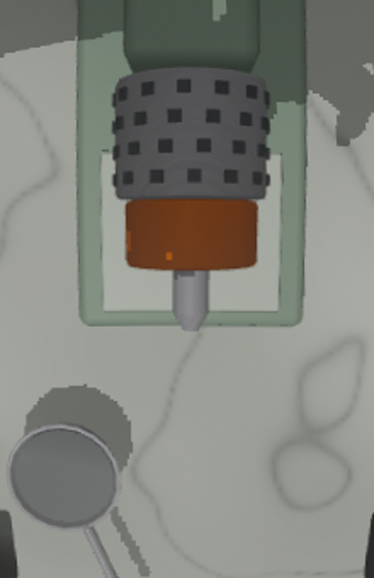

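View pics/s19z.png

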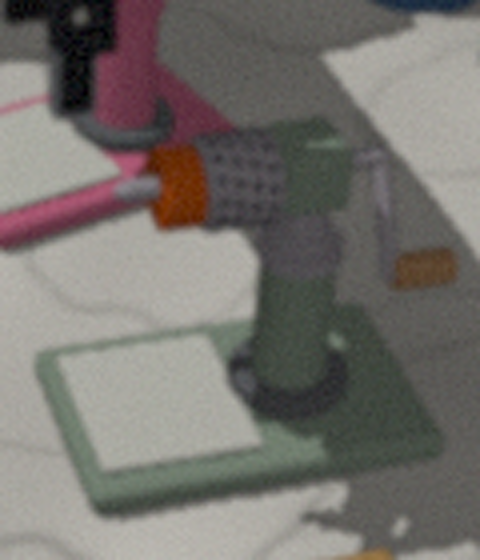

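```bash
python3 -m inch '[[0,0,-0.27,-0.9,0.17,0,1],[0,0,-0.27,-0.9,0.15,0.2,1],[0,0,-0.27,-0.9,0.12,0.2,1],[0,0,-0.27,-0.9,0.1,0.3,1],[0,0,-0.3,-0.9,0.07,0.3,1],[0,0,-0.3,-0.9,0.05,0.3,1],[0,0,-0.3,-0.9,0.03,0.3,1],[0,0,-0.3,-0.9,0,0.3,1],[0,0,-0.3,-0.9,-0.02,0.3,1],[0,0,-0.3,-0.9,-0.05,0.3,1]]' 40
python3 - <<'E'
from h import *
o,d=wray([302.7,345.7],np.array([.5105,-.2046,.0916]),R.from_euler("xyz",[180,0,104],degrees=True))
ax=np.array([np.cos(np.radians(104)),np.sin(np.radians(104)),0])
f=o+d*(.045-o[2])/d[2]; print(f,f-.017*ax)
go([.526,-.2895,.09],[180,0,104])
E
```

```text
time: 27.65
ee_pos: [0.5211, -0.1985, 0.1079]
orientation: [-180.0, -0.0, 100.6]
ft_force: [1.1, 0.4, 0.3]
opening: 0.998
[ 0.52110107 -0.27187249  0.045     ] [ 0.52521374 -0.28836752  0.045     ]
total turn [-0.   -0.01 -0.56] shift [-2.26 -0.3   0.45]
0 [-0.0, -0.0, -0.19, -0.75, -0.1, 0.15]
1 [-0.0, -0.0, -0.19, -0.75, -0.11, 0.15]
2 [-0.0, -0.0, -0.19, -0.75, -0.13, 0.15]
```

```bash
python3 -m inch '[[0,0,-0.19,-0.73,-0.1,0.15,1],[0,0,-0.19,-0.73,-0.11,0.15,1],[0,0,-0.19,-0.7,-0.12,0.15,1],[0,0,0,0,0,0,1],[0,0,0,0,0,0,1]]'
python3 - <<'E'
from h import *
im,p,r=snap("wrist",f"w20.png"); print(p,r.as_euler("xyz",degrees=True))
D=np.array([.5255,-.2885,.045]); ax=np.array([np.cos(np.radians(104)),np.sin(np.radians(104)),0])
print("pred face ctr",wproj(D+.017*ax,p,r),"face top",wproj(D+.017*ax+[0,0,.02],p,r),"rear top",wproj(D-.017*ax+[0,0,.02],p,r))
go([*D[:2],.0005],[180,0,104],3)
im=im[180:380,220:420]; cv2.imwrite("pics/w20z.png",cv2.resize(im,None,fx=3,fy=3,interpolation=cv2.INTER_CUBIC))
E
```

```text
time: 28.28
ee_pos: [0.5253, -0.2844, 0.0903]
orientation: [-180.0, -0.1, 104.0]
ft_force: [0.6, 0.9, -0.1]
opening: 1.0
[ 0.52525036 -0.28441932  0.09026342] [-1.79982629e+02 -6.96883289e-02  1.03950125e+02]
pred face ctr [310.18054947 231.95839728] face top [310.0056367  242.46833806] rear top [310.19432155 298.94276902]
total turn [-0.   -0.01 -0.  ] shift [-0.11 -0.02  2.25]
0 [-0.0, -0.0, -0.0, -0.04, -0.01, 0.75]
1 [-0.0, -0.0, -0.0, -0.04, -0.01, 0.75]
2 [-0.0, -0.0, -0.0, -0.04, -0.01, 0.75]
```

View pics/w20z.png

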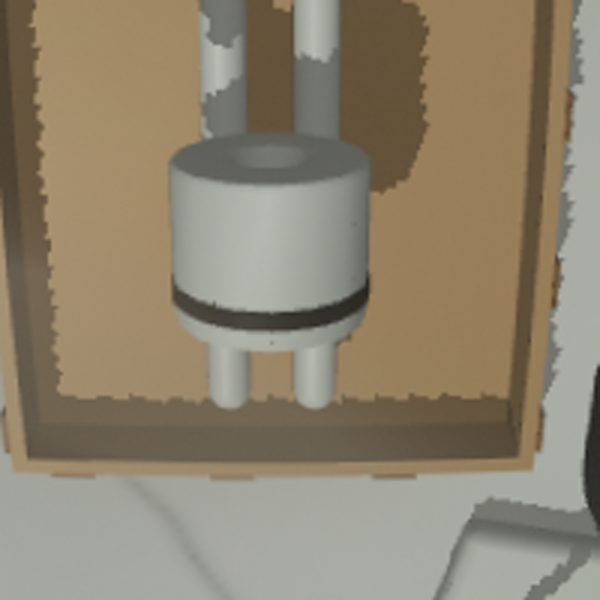

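```bash
python3 -m inch '[[0,0,0,-0.11,-0.02,0.8,1],[0,0,0,0,0,0.8,1],[0,0,0,0,0,0.65,1],[0,0,0,0,0,0,0.75],[0,0,0,0,0,0,0.55]]' 30
python3 -m inch '[[0,0,0,0,0,0,0.35],[0,0,0,0,0,0,0.25],[0,0,0,0,0,0,0.25],[0,0,0,0,0,0,0.25]]' 30
```

```text
time: 28.95
ee_pos: [0.5262, -0.2899, 0.002]
orientation: [179.9, 0.1, 104.0]
ft_force: [0.8, -0.4, 0.2]
opening: 0.6
time: 29.45
ee_pos: [0.5265, -0.2907, 0.0028]
orientation: [179.9, 0.1, 103.9]
ft_force: [-1.8, 2.3, 6.4]
opening: 0.451
```

```bash
python3 -m inch '[[0,0,0,0,0,-0.3,0.25],[0,0,0,0,0,-0.6,0.25],[0,0,0,0,0,-0.6,0.25],[0,0,0,0,0,0,0.25],[0,0,0,0,0,0,0.25]]' 30
python3 - <<'E'
from h import *
im,p,r=snap("wrist",f"w21.png"); s=readout.observe(); print(p,r.as_euler("xyz",degrees=True),s["ft_force"],s["opening"])
I=R.identity();z3=np.zeros(3)
for c in (-.002,0,.002):
  for zz in (-.043,-.046):
    fc=np.array([c+.017,0,zz])
    print(c,zz,np.round([*wproj(fc,z3,I),wproj(fc+[0,0,-.02],z3,I)[1],wproj(fc+[0,0,.02],z3,I)[1]],1))
im=im[200:400,220:420]; cv2.imwrite("pics/w21z.png",cv2.resize(im,None,fx=3,fy=3,interpolation=cv2.INTER_CUBIC))
T=np.array([.4955,.1985,.165]);s=np.array([.1184,.993,0])
t=T-.055*s;t[2]=.165-.0445
go(t,[180,0,83.2])
E
```

```text
time: 30.08
ee_pos: [0.5248, -0.2896, 0.06]
orientation: [-180.0, -0.0, 103.9]
ft_force: [1.0, -0.0, -1.5]
opening: 0.452
[ 0.52479135 -0.28956992  0.06000065] [-1.79961754e+02 -4.86690312e-02  1.03927841e+02] [-0.0378035   0.05230208 -0.24057729] 0.45438073546140445
-0.002 -0.043 [311.2 295.3 323.1 274. ]
-0.002 -0.046 [311.1 299.  328.  276.9]
0 -0.043 [311.1 290.4 317.7 269.6]
0 -0.046 [311.1 294.  322.5 272.4]
0.002 -0.043 [311.1 285.4 312.1 265.1]
0.002 -0.046 [311.1 289.  316.8 267.8]
total turn [-0.02 -0.01  3.45] shift [10.73  1.74 -1.51]
0 [-0.0, -0.0, 0.27, 0.83, 0.13, -0.12]
1 [-0.0, -0.0, 0.27, 0.83, 0.11, -0.12]
2 [-0.0, -0.0, 0.27, 0.83, 0.09, -0.12]
3 [-0.0, -0.0, 0.27, 0.83, 0.06, -0.12]
4 [-0.0, -0.0, 0.27, 0.83, 0.04, -0.12]
5 [-0.0, -0.0, 0.27, 0.84, 0.02, -0.12]
6 [-0.0, -0.0, 0.27, 0.84, -0.0, -0.12]
7 [-0.0, -0.0, 0.27, 0.84, -0.03, -0.12]
8 [-0.0, -0.0, 0.27, 0.83, -0.05, -0.12]
9 [-0.0, -0.0, 0.27, 0.83, -0.07, -0.12]
10 [-0.0, -0.0, 0.27, 0.83, -0.1, -0.12]
11 [-0.0, -0.0, 0.27, 0.83, -0.12, -0.12]
12 [-0.0, -0.0, 0.27, 0.82, -0.14, -0.12]
```

View pics/w21z.png

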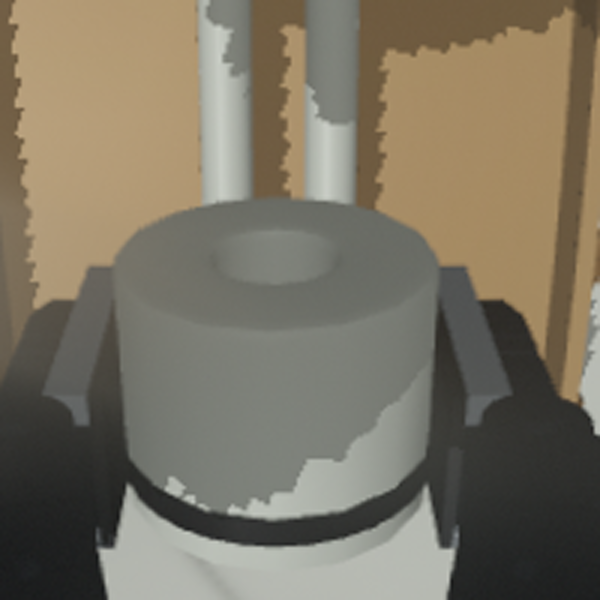

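```bash
python3 -m inch '[[0,0,0.35,0.9,0.16,-0.5,0.25],[0,0,0.35,0.9,0.13,-0.5,0.25],[0,0,0.35,0.9,0.1,-0.4,0.25],[0,0,0.35,0.9,0.07,-0.15,0.25],[0,0,0.35,0.9,0.04,0,0.25],[0,0,0.35,0.9,0.01,0,0.25],[0,0,0.35,0.9,-0.02,0,0.25],[0,0,0.35,0.9,-0.05,0,0.25],[0,0,0.35,0.9,-0.08,0,0.25],[0,0,0.3,0.9,-0.11,0,0.25]]' 30
python3 - <<'E'
from h import *
T=np.array([.4955,.1985,.165]);s=np.array([.1184,.993,0])
t=T-.055*s;t[2]=.122
go(t,[180,0,83.2])
E
```

```text
time: 31.38
ee_pos: [0.5059, 0.0726, 0.1213]
orientation: [-179.9, 0.0, 83.2]
ft_force: [-0.1, -0.8, -0.5]
opening: 0.451
total turn [-0.02  0.   -0.01] shift [ 1.72 -0.63 -0.02]
0 [-0.01, 0.0, -0.0, 0.86, -0.32, -0.01]
1 [-0.01, 0.0, -0.0, 0.86, -0.32, -0.01]
```

```bash
python3 -m inch '[[0,0,0,0.8,-0.3,0,0.25],[0,0,0,0.7,-0.32,0,0.25],[0,0,0,0,0,0,0.25],[0,0,0,0,0,0,0.25]]' 30
python3 - <<'E'
from h import *
im,p,r=snap("wrist",f"w22.png"); print(p,r.as_euler("xyz",degrees=True),readout.observe()["ft_force"])
T=np.array([.4955,.1985,.165]);s=np.array([.1184,.993,0])
print("tip pred",wproj(T,p,r), wproj(T+[0,0,.005],p,r))
t=T-.049*s;t[2]=.122
go(t,[180,0,83.2])
im=im[0:340,200:420]; cv2.imwrite("pics/w22z.png",cv2.resize(im,None,fx=1.7,fy=1.7,interpolation=cv2.INTER_CUBIC))
E
```

```text
time: 31.88
ee_pos: [0.4891, 0.1334, 0.1219]
orientation: [-179.9, 0.0, 83.2]
ft_force: [-0.1, -0.1, -0.5]
opening: 0.446
[0.48913973 0.13344092 0.12193228] [-1.79931262e+02  4.03779840e-02  8.32423853e+01] [ 0.76789089 -0.2833699  -0.63486875]
tip pred [306.33027587 155.78340082] [306.07159664 157.11609212]
total turn [-0.01  0.01 -0.  ] shift [ 0.42 -0.04  0.  ]
0 [-0.01, 0.01, -0.0, 0.42, -0.04, 0.0]
```

View pics/w22z.png

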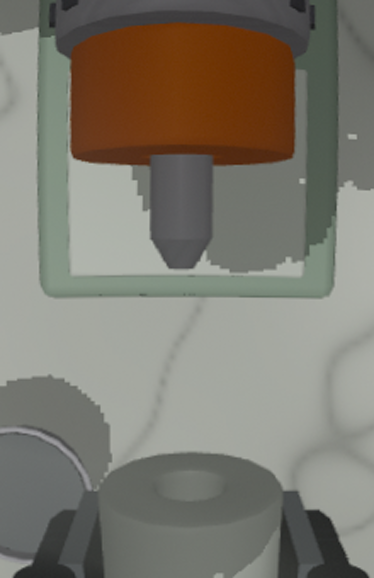

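```bash
python3 -m inch '[[0,0,0,0.6,-0.045,0,0.25],[0,0,0,0.4,0,0,0.25],[0,0,0,0.2,0,0,0.25],[0,0,0,0.15,0,0,0.25],[0,0,0,0,0,0,0.25],[0,0,0,0,0,0,0.25]]' 30
python3 - <<'E'
from h import *
F=[]
for i in range(3):
  im,p,r=snap("wrist","w23.png"); s=readout.observe(); F.append(s["ft_force"])
print(p,r.as_euler("xyz",degrees=True),np.mean(F,0))
im=im[0:340,200:420]; cv2.imwrite("pics/w23z.png",cv2.resize(im,None,fx=1.7,fy=1.7,interpolation=cv2.INTER_CUBIC))
E
```

```text
time: 32.67
ee_pos: [0.494, 0.1875, 0.1227]
orientation: [-180.0, 0.0, 83.2]
ft_force: [-0.2, 0.1, -0.6]
opening: 0.455
[0.49399068 0.18746956 0.12271751] [-1.79995517e+02  2.04348677e-03  8.32074623e+01] [ 0.26383764 -0.28845017 -0.85417525]
```

View pics/w23z.png

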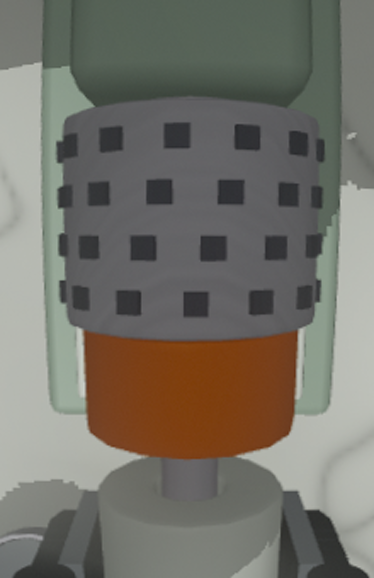

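On the shaft, free. Creep to contact.

```bash
python3 -m inch '[[0,0,0,0.12,0,0,0.25],[0,0,0,0.1,0,0,0.25],[0,0,0,0.05,0,0,0.25],[0,0,0,0,0,0,0.25]]' 30; python3 -m inch '[[0,0,0,0.06,0,0,0.25],[0,0,0,0.04,0,0,0.25],[0,0,0,0,0,0,0.25]]' 30
```

```text
time: 33.33
ee_pos: [0.4953, 0.1987, 0.1227]
orientation: [180.0, -0.0, 83.3]
ft_force: [0.3, 1.1, -0.7]
opening: 0.45
time: 33.7
ee_pos: [0.4954, 0.2, 0.1222]
orientation: [-179.9, 0.3, 83.3]
ft_force: [-0.3, -7.7, -0.6]
opening: 0.457
```

```bash
python3 -m inch '[[0,0,0,0.05,0,0,0.25],[0,0,0,0,0,0,0.25]]' 30; python3 -m inch '[[0,0,0,-0.06,0,0.05,0.25],[0,0,0,0,0,0.07,0.25],[0,0,0,0,0,0,0.25]]' 30
python3 - <<'E'
from h import *
F=[]
for i in range(4):
  im,p,r=snap("wrist","w24.png"); s=readout.observe(); F.append(s["ft_force"])
print(p,np.mean(F,0))
im=im[0:340,200:420]; cv2.imwrite("pics/w24z.png",cv2.resize(im,None,fx=1.7,fy=1.7,interpolation=cv2.INTER_CUBIC))
E
```

```text
time: 33.95
ee_pos: [0.4953, 0.2, 0.1218]
orientation: [-179.9, 0.6, 83.3]
ft_force: [-1.3, -13.8, -0.0]
opening: 0.456
time: 34.33
ee_pos: [0.4954, 0.2, 0.1175]
orientation: [-179.9, 0.3, 83.2]
ft_force: [-0.7, -7.8, 0.0]
opening: 0.445
[0.4954123  0.2000617  0.11764953] [-1.08568454 -7.30733843  0.40931171]
```

View pics/w24z.png

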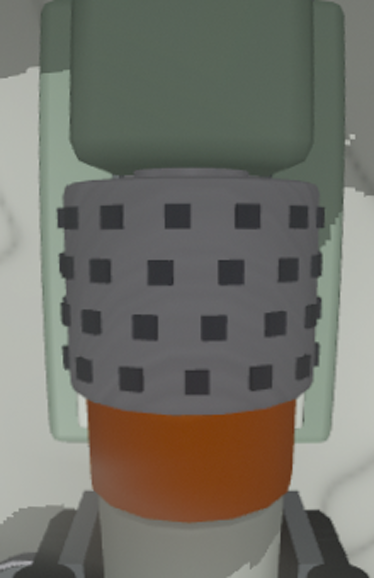

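```bash
python3 -m inch '[[0,0,0,-0.05,0,0,0.25],[0,0,0,0,0,0,0.4],[0,0,0,0,0,0,0.6],[0,0,0,0,0,0,0.85],[0,0,0,0,0,0,0.9]]' 30
python3 -m inch '[[0,0,0,0,0,-0.5,0.95],[0,0,0,0,0,-0.8,1],[0,0,0,0,0,-0.8,1],[0,0,0,-0.5,0,-0.4,1],[0,0,0,-0.6,0,0,1],[0,0,0,0,0,0,1],[0,0,0,0,0,0,1]]' 30
python3 - <<'E'
from h import *
im,p,r=snap("wrist","w25.png"); print(p,readout.observe()["ft_force"])
im=im[0:340,200:420]; a=cv2.resize(im,None,fx=1.7,fy=1.7,interpolation=cv2.INTER_CUBIC)
s=eyes.grab_frame("scene");cv2.imwrite("pics/s25.png",s);s=s[170:300,310:420]; b=cv2.resize(s,(400,578),interpolation=cv2.INTER_CUBIC)
cv2.imwrite("pics/c25.png",np.hstack([a,b]))
t=eyes.grab_frame("top");cv2.imwrite("pics/t25.png",t)
E
```

```text
time: 35.15
ee_pos: [0.4956, 0.2003, 0.118]
orientation: [180.0, -0.0, 83.2]
ft_force: [0.6, -1.1, 0.1]
opening: 0.898
time: 36.02
ee_pos: [0.4899, 0.156, 0.2172]
orientation: [-179.9, 0.0, 83.2]
ft_force: [-0.7, -0.2, -0.4]
opening: 1.005
[0.48990014 0.15596009 0.21720407] [-0.54518512 -0.02986317  0.52053094]
```

View pics/c25.png

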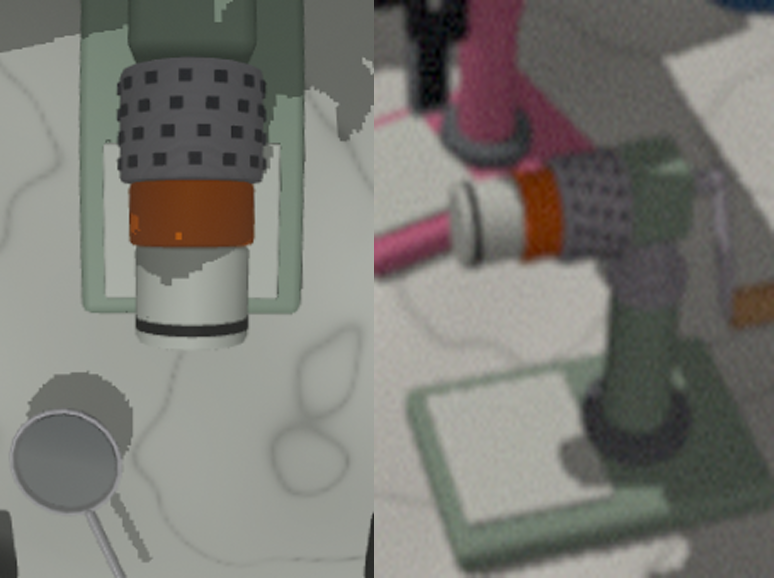

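View pics/s25.png

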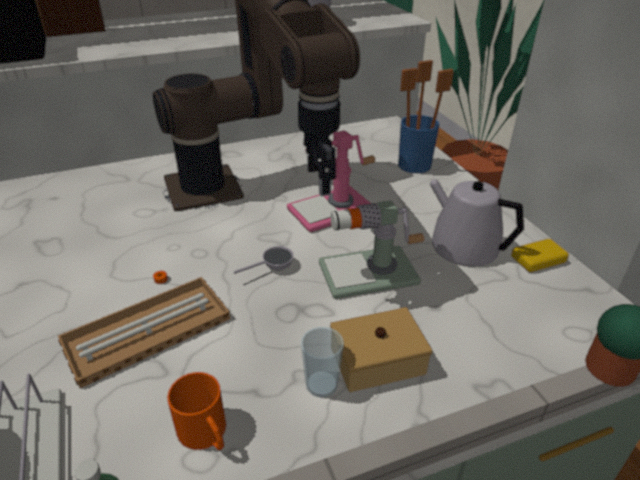

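```bash
python3 - <<'E'
from h import *
print(order.hand_in())
E
```

```text
the job is handed in; nothing more can be done
None
```

I put the grater back together and handed the job in at about 36 s. The drum went on first, then the larger orange spacer, then the white cap. I pushed each one home until it stopped firmly, at roughly 5.6, 12.8 and 13.8 N. I then lowered each part until the shaft carried its weight, and let go.

**Last checks:**
- **Gaps:** The wrist and scene pictures show all three parts tight against one another on the green grater, with no visible gap.
- **Spacing:** The centre-to-centre distances, taken from where each part stopped, are within 1 mm of nominal, and 58.4 mm overall against 58.6 mm expected.
- **Surroundings:** In the final scene picture the other kitchen things looked to be where they started. The tray is empty and the robot is clear of everything.

**What went wrong or disagreed:**
- **Dropped drum:** My first grip on the drum was too high and it slipped out while I was moving off. It landed back on the tray rails about 10 mm along, and I picked it up again from there.
- **Fingertip position:** The fingertips appeared to be about 28 mm behind the reported TCP, not 8 mm ahead of it as described. I corrected all later grasp heights for this.
- **Force spike:** The wrist read about 6 N downward as the drum first went onto the shaft, and it went away after a small move down.

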